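# Book the craft kit back in: sort, scan the tray labels, put the scanner back

### The arm

A 6-joint arm with a two-finger parallel gripper is mounted at the origin on the work surface. World frame = base frame: x ahead of the robot, y to its left, z up, the work surface at z = 0. Lengths are in mm, angles in rad, forces in N, time in s.
With the tool pointing down it reaches from about 350 to 775 mm from the base axis. Payload 7.3 kg.
Tool frame: the origin (TCP) lies at the very end of the fingers, on their centre line; the grasp point (between the pads) lies 19 mm behind it; z points along the fingers, y is the line along which they close (so a half turn about z gives the same grasp; the last joint's range is limited). The gripper opens to 92 mm and grips with 3 to 60 N. Pads are 19 mm wide; open, the fingers measure 130 mm over their backs; the gripper's body (75 mm by 190 mm) begins 47 mm behind the grasp point.
Start: joints at [-1.401, 0.342, 1.524, -0, 1.275, -0.146], TCP at [163.075, -499.05, 226.741] pointing down, gripper open.
Joint ranges: [-2.53, 2.53], [-0.77, 2.02], [0.04, 2.7], [-1, 4.14], [0.28, 2.66], [-3.11, 3.11]. Speed limits (rad/s): [2.57, 2.57, 3.14, 3.14, 3.14, 3.14].

### API

Orientations are given as [roll, pitch, yaw] about the fixed x, y, z axes, in that order (R = Rz(yaw) Ry(pitch) Rx(roll)).
In Python, from plant import get_obs, optics, ticket, finder gives the robot as it stands.
- The arm moves only by the tool send_rows, never from a script. Its arguments are lists of equal length, an entry for each row: "offset": the shift along the tool's x, y, z scaled (see below), a list of three; "delta_rot": the turn, a rotation vector about the tool's x, y, z scaled (see below), a list of three. In form: {"offset": [[dx, dy, dz], ...], "delta_rot": [[rx, ry, rz], ...]}. A call has 1 to 8 rows; each row is the pose to reach, as a shift and turn from the pose commanded when the call began, along the tool's axes at that moment, turning the shorter way round; what a row does not reach only later rows make up. The controller multiplies each number of a shift by 120 mm and each number of a turn by 360 degrees. A row lasts 1/8 s, in which the tool goes at most 62.5 mm and 10.7 degrees, less where a joint would pass 70% of its speed; a pose out of reach is approached as far as the arm can. A call with a number of a shift or a turn outside -1 to 1 is refused whole. A call with a gripper value outside its range is refused whole. "grip" is the opening, from 0 (shut) to 1 (fully open), set as the call begins (left out, the last holds). The fingers move at their own pace and stop on an object; the grip force is fixed at half the most. Time passes only in rows, so rows that repeat a pose let the fingers close. It gives the time, the measured TCP pose, the force, the opening and the grip force at its end, in the units of the state.
- get_obs(): the state, without advancing time (a new reading comes with each control period).
- optics.capture(name): name is "side" or "top"; returns the picture (480x640x3 uint8, red, green, blue); there is no depth.
- optics.get_calibration(name): a dict with "fx", "fy", "cx", "cy" (pixels), "k1" (the pictures are not rectified: a ray, as slopes to the right and down, at radius r is drawn at 1 + k1 r^2 times it, then the intrinsics apply), "world_from_camera" (4x4, takes a point from camera to world coordinates). Camera axes: x right, y down, z forward; pixel columns grow to the right and rows downward; lengths in mm; the calibration is good to about 2 mm. A picture is of the moment at which its call begins. get_calibration takes no time and is no camera call.
- ticket.close_job(): hands the job in; it is judged then, once.
Trained networks look in the newest picture that a camera, given by its name, has taken for a name from the list of things; names that differ only in an ending like _2 or _b are one class to them, and where a whole thing is asked for, a point or a joint stands for the part that bears it (a point fixed in the world has none). Each returns a list of dicts, best first, with "confidence" (0 to 1); they miss things now and then, are a little off and sometimes report something else, mostly with a low value. They report only what shows in the picture. A call takes as long as a camera call. They do not tell look-alikes from the thing itself.
- finder.boxes_of(target, camera): "box" ([left, top, right, bottom] in pixels, round what is visible of it).
- finder.silhouettes(target, camera): "region" (480x640 bool, what is visible of it) and "box" ([left, top, right, bottom] in pixels, round what is visible of it).
- finder.pinpoint(target, camera): "uv" ([column, row] in pixels: a listed point, or the origin of a listed thing).
The state is a dict: "time": time; "joint_positions": joint angles; "dq": joint speeds; "tau": joint torques, N m; "tool_pos": TCP position; "tcp_rot": TCP orientation; "contact_force": force on the tool from outside, world axes, zero at the start; "moment": the same for the moment, N m; "grip_width": finger opening in mm; "finger_force": force on a finger pad.
Only numpy, scipy, OpenCV 4.12 (cv2) and the standard library are available. Lean on these libraries where they do the work, as an engineer would, in place of code of your own. Each camera call takes 0.05 s, during which the arm holds its last target. There are 200 camera calls.

### The job

Book the borrowed craft kit back in: move the clear acrylic block that stands before the blue tray's label onto the cork mat, and put all the drawing things on the table (compass, blue sharpener box, eraser) into the blue tray and all the bead things (loom frame, thread spool, bead tub) into the green tray. Only when that is done, pick up the hand scanner and aim it squarely at the middle of the blue tray's label from a few centimetres off, holding it steady for a good second so that it reads, and then do the same at the green tray's label. Finally lay the scanner gently back in its rest the way it lay, without ever dropping it, and leave the other things on the table undisturbed.

Things in the scene. Friction and masses are not known exactly. Their poses are not given: they have to be found in the camera images.
- tray_blue: Blue open tray, fixed: 190 (x) x 240 (y) x 40 mm, walls and floor 5 mm thick, inside 180 x 230 mm. Origin: centre of its underside on the table; z up; its front, with the label holder, faces its -x, roughly towards the robot. For the drawing things. Left or right changes from start to start.
- tray_green: Green open tray, fixed, same size, frame and label holder as the blue tray. For the bead things.
- label_blue: White bar-code label, 36 x 62 mm, on a sloping grey plate (44 x 70 mm) on the blue tray's front: its centre 30 mm above the table, 115 mm in front (-x) of the tray's centre; the plate's foremost edge is at 133 mm. Origin: centre of the face. z points out of the face, 35 degrees from vertical, leaning to the tray's front (-x). y runs along the label, parallel to the tray's y.
- label_green: The same label on the front of the green tray.
- block: Clear acrylic display block, 26 (x) x 50 (y) x 80 mm (z), 0.15 kg, loose, standing upright close in front of the blue tray's label at the start, its 50 mm width along the label. Origin: centre of its underside. Anything low in front of the label, such as a scanner's head, would strike it.
- block_center (a point): Centre of the acrylic block, 40 mm above its underside.
- mat: Square cork mat, 120 x 120 x 4 mm, fixed. Origin: centre of its underside. The block is to end on it, standing or lying, well in the middle (its centre within 45 mm of the mat's centre).
- compass: Drawing compass (pair of compasses) of silver aluminium, folded, lying flat; body 104 x 18 x 10 mm from x = -61 to +43 mm, with a thin dark knurled stem (8 mm) on to x = +65 and points back to about x = -72 mm. Long axis x; origin under the middle, on its underside; z up. Grip across y. 60 g. A drawing thing; may be absent.
- sharpener: Blue plastic pencil sharpener box, 62 (x) x 42 (y) x 36 mm, closed, shavings drawer at -x. Origin: centre of its underside. Grip across y. 70 g. A drawing thing; may be absent.
- eraser: White eraser in a yellow sleeve, 60 (x) x 24 (y) x 14 mm. Origin: centre of its underside. Grip across y. 30 g. A drawing thing; may be absent.
- loom: Wooden bead loom frame without thread, 150 (x) x 56 (y) mm; two side rails along x, 9 wide and 14 mm high, outer faces 56 mm apart, joined by end bars 10 x 56 x 26 mm. Origin: centre of its underside. Grip across both rails, along y, at the middle. 80 g. A bead thing; may be absent.
- spool: Wooden spool of red thread standing upright, flanges 44 mm across, 36 mm high. Origin: centre of its underside; z up. 50 g. A bead thing; may be absent.
- tub: Round clear tub of coloured beads with a white screw lid 50 mm across (10 mm high, at the top; tub below 48 mm across), 38 mm high. Origin: centre of its underside; z up. 60 g. A bead thing; may be absent.
- scanner: Hand scanner, 0.19 kg, loose, level in its rest. Grey straight handle along x, 30 (y) x 26 mm (z), x = -75 to +65 mm; at its front a black head 62 (y) x 30 x 50 mm bent down, looking forward (+x) and 55 degrees down. Origin: middle of the handle, where it is gripped from above, across y. z up. Head reaches 43 mm below and 106 mm ahead of the origin. Always reading, no trigger to press.
- scanner_window: Red window at the end of the scanner's head, 92 mm ahead (+x) and 34 mm below (-z) of the scanner's origin. Its z is the line of sight, out of the window: (0.574, 0, -0.819) in the scanner's frame, so a level handle pointing into the tray meets a label square. Reads a label centre 35 to 110 mm off, within 15 mm of that line (each way), face on within 23 degrees, held steady 1 s.
- rest: Black scanner rest, fixed: base 150 (x) x 70 (y) x 8 mm; two saddles at x = -55 and +40 mm, 12 mm long, carry the handle's underside 52 mm above the table between flared cheeks (34 mm apart at the bottom, about 52 mm at the top, 71 mm high); between them the handle is free for fingers. Origin: centre of its underside. The scanner lies with its head to the rest's +x.
- rest_seat (a point): Where the scanner's origin lies when it is in its rest: 65 mm above the rest's origin. Frame parallel to the rest's.
- palette: Bystander: small white ceramic palette with six paint wells, 80 x 115 x 11 mm, loose. Origin: centre of its underside.
- brush: Bystander: artist's paint brush with red handle, 163 mm long, 10 mm thick, lying, loose.
- glue: Bystander: small glue bottle with orange cap, 44 mm across, 85 mm high, loose. Origin: centre of its underside.
- stapler: Bystander: black stapler, 130 x 34 x 48 mm, loose. Origin: centre of its underside.
- tape: Bystander: roll of tape lying flat, 72 mm across, 19 mm high, loose.
- magnetic_compass: Bystander: round brass pocket compass (magnetic needle), 48 mm across, 13 mm high, loose; not a drawing thing.
There are look-alikes about, which are no part of the job. There is more than one size of the compass; the one meant has the size given above.

How it is judged:
By the outcome, as a careful person would: the job done as asked, in the order asked, and still so for the second after the job is handed in, with the robot touching nothing.
Of compass, sharpener, eraser only 2 to 3 are there at a start; the rules pass over those that are not, and their reading is None.
Of loom, spool, tub only 2 to 3 are there at a start; the rules pass over those that are not, and their reading is None.
At some moment in a run one of compass, sharpener, eraser, loom, spool, tub, block may be knocked a few centimetres aside while the robot is not near it.
It also fails if it takes over 210 s, if anything falls off the work surface, if the arm or the gripper's body presses on something with over 40 N, if the wrist force passes 120 N, or if a joint passes its speed limit or range.

## Working session

There is one attempt and no reset: what is moved stays moved. The work goes in short steps, Python scripts to look and compute and a tool call to move; the robot and the scene stay as the last step left them, time stands still between calls to the robot, and variables do not carry over. Pictures are saved under pics/ and viewed, at most 14 in all, crops included, and the job is handed in when it is done.

Besides the shell and the picture viewer there is one more tool, called as name(argument=value, ...), one argument or row to a line, values as JSON. send_rows: Moves the arm, as the interface text tells. Its arguments: {"type":"object","properties":{"offset":{"type":"array"},"delta_rot":{"type":"array"},"grip":{"type":"number"}},"required":["offset","delta_rot"]}

```bash
mkdir -p pics; ls; cat > h.py <<'E'
import numpy as np, cv2
from plant import get_obs, optics, ticket, finder
from scipy.spatial.transform import Rotation as R
def cal(c):
    k=optics.get_calibration(c); K=np.array([[k['fx'],0,k['cx']],[0,k['fy'],k['cy']],[0,0,1.]])
    return K,k['k1'],np.array(k['world_from_camera'])
def ray(c,uv):
    K,k1,T=cal(c)
    p=cv2.undistortPoints(np.array([[uv]],float),K,np.array([k1,0,0,0,0.]))[0,0]
    return T[:3,3],T[:3,:3]@np.array([p[0],p[1],1])
def at_z(c,uv,z):
    o,d=ray(c,uv); return o+d*(z-o[2])/d[2]
def proj(c,P):
    K,k1,T=cal(c); Ti=np.linalg.inv(T)
    P=np.atleast_2d(np.array(P,float))
    return cv2.projectPoints(P,cv2.Rodrigues(Ti[:3,:3])[0],Ti[:3,3],K,np.array([k1,0,0,0,0.]))[0][:,0]
def save(c,n):
    im=optics.capture(c); cv2.imwrite('pics/%s.png'%n,im[:,:,::-1]); return im
E
python3 - <<'E'
from h import *
for c in('top','side'):
    save(c,c+'0'); K,k1,T=cal(c); print(c,K[0,0],k1,T.round(2).tolist())
N="tray_blue tray_green label_blue label_green block mat compass sharpener eraser loom spool tub scanner rest palette brush glue stapler tape magnetic_compass".split()
for n in N:
  for r in finder.silhouettes(n,'top')[:4]:
    if r['confidence']<.2: continue
    m=r['region'].astype(np.uint8); (a,b),(w,h),t=cv2.minAreaRect(cv2.findNonZero(m))
    print(n,round(r['confidence'],2),np.round(r['box']).astype(int),'xy0',at_z('top',(a,b),0)[:2].round(),'wh',round(w),round(h),round(t))
print(get_obs())
E
```

```text
pics
top 497.3358162996267 -0.08427127113806268 [[0.1, -0.97, 0.22, 216.74], [-1.0, -0.1, 0.02, -28.29], [-0.0, -0.22, -0.98, 1347.31], [0.0, 0.0, 0.0, 1.0]]
side 565.7982377605665 -0.05044400772041836 [[-0.97, -0.15, 0.19, 210.31], [-0.24, 0.64, -0.73, 991.06], [-0.02, -0.75, -0.66, 998.04], [0.0, 0.0, 0.0, 1.0]]
tray_blue 0.59 [183 173 280 253] xy0 [594. 245.] wh 90 82 3
tray_green 0.91 [360 183 449 267] xy0 [ 605. -243.] wh 83 91 90
label_blue 0.78 [213 238 243 254] xy0 [499. 239.] wh 27 17 0
label_blue 0.48 [162 250 183 291] xy0 [411. 385.] wh 6 43 19
label_green 0.94 [390 254 418 265] xy0 [ 506. -248.] wh 14 25 90
label_green 0.56 [490 290 521 316] xy0 [ 414. -541.] wh 26 28 90
label_green 0.51 [202 282 224 302] xy0 [367. 267.] wh 19 20 90
label_green 0.35 [162 249 182 292] xy0 [411. 385.] wh 7 45 19
block 0.73 [216 254 240 267] xy0 [455. 239.] wh 14 23 90
block 0.45 [302 181 328 233] xy0 [636.   9.] wh 24 50 3
mat 0.67 [282 251 339 304] xy0 [435.   4.] wh 45 45 9
mat 0.27 [216 251 241 266] xy0 [455. 239.] wh 14 23 90
compass 0.58 [157 328 213 364] xy0 [218. 324.] wh 62 10 30
co
[... 1159 characters left out ...]
.] wh 44 45 7
{'time': 1.1, 'joint_positions': array([-1.40097343e+00,  3.41987038e-01,  1.52411605e+00,  3.71602985e-06,
        1.27537795e+00, -1.46018710e-01]), 'dq': array([ 0.00040077, -0.00220823,  0.00117086, -0.0011146 , -0.00021391,
        0.00150103]), 'tau': array([ 2.11874605e-03, -4.31135774e+01, -2.44475019e+01,  7.17182946e-02,
        4.83897957e-02,  5.17509832e-06]), 'tool_pos': array([ 163.08976111, -499.04523221,  226.74163045]), 'tcp_rot': array([3.14148171e+00, 1.27232203e-05, 3.15840529e-01]), 'contact_force': array([-0.57957896,  0.66154263, -0.21907102]), 'moment': array([-0.02082927,  0.00224492, -0.00780704]), 'finger_force': 0.0, 'grip_width': 91.76461831366602}
```

View pics/top0.png

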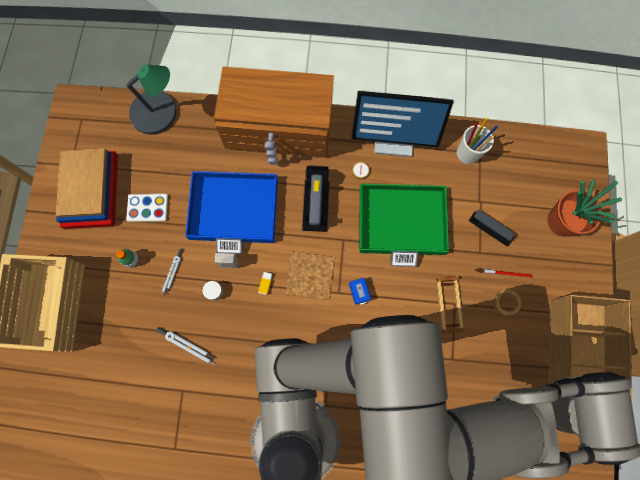

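View pics/side0.png

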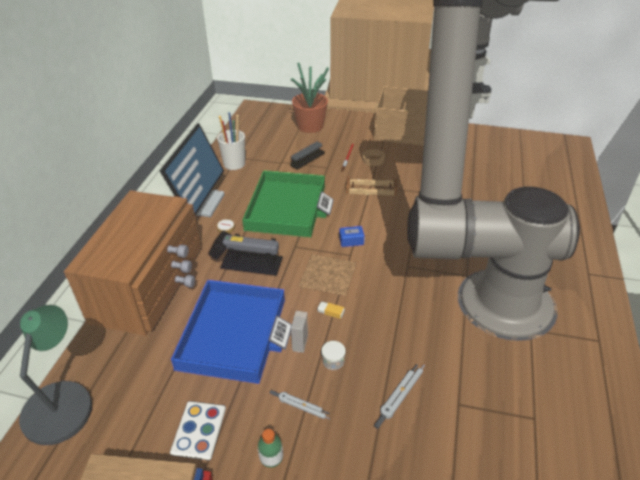

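The top picture shows the blue tray at (232,207), the green tray at (404,218), the mat at (310,275), the block at (228,258) and the scanner at (316,197) with its head away from the robot. The loose things are the tub (212,290), eraser (265,282), sharpener (360,291) and loom (450,303). There are two compasses, a short one at (172,271) and a long one at (186,345), and no spool. The side picture shows the same layout, so I'll fit the poses next.

```bash
cat > fit.py <<'E'
from h import *
from scipy.optimize import minimize
import itertools
def bx(*a): return np.array(list(itertools.product(a[0:2],a[2:4],a[4:6])),float)
def cyl(r,z0,z1):
    t=np.linspace(0,2*np.pi,25)[:-1]; return np.array([(r*np.cos(a),r*np.sin(a),z) for a in t for z in(z0,z1)])
def centred(l,w,h): return [bx(-l/2,l/2,-w/2,w/2,0,h)]
M=dict(tray_blue=centred(190,240,40),tray_green=centred(190,240,40),block=centred(26,50,80),mat=centred(120,120,4),
 compass=[bx(-61,43,-9,9,0,10),bx(43,65,-4,4,1,9),bx(-72,-61,-3,3,2,6)],sharpener=centred(62,42,36),eraser=centred(60,24,14),
 loom=[bx(-75,75,-28,-19,0,14),bx(-75,75,19,28,0,14),bx(-75,-65,-28,28,0,26),bx(65,75,-28,28,0,26)],
 tub=[cyl(25,28,38),cyl(24,0,28)],spool=[cyl(22,0,36)],glue=[cyl(22,0,60)],
 rest=[bx(-75,75,-35,35,0,8)])
def render(c,name,p,z=0,S=4):
    r=R.from_euler('z',p[2]).as_matrix(); im=np.zeros((480*S,640*S),np.uint8)
    for b in M[name]:
        q=proj(c,b@r.T+[p[0],p[1],z])*S+(S-1)/2
        cv2.fillPoly(im,[cv2.convexHull((q*16).astype(np.int32))],255,shift=4)
    return cv2.resize(im,(640,480),interpolation=cv2.INTER_AREA)/255.
def fit(name,p0,z=0,cams=('top','side'),yaws=None):
    regs={}
    for c in cams:
        uv=proj(c,[p0[0],p0[1],z+10])[0]
        L=[d for d in finder.silhouettes(name,c) if np.hypot(*((np.array(d['box'][:2])+d['box'][2:])/2-uv))<25]
        if L: regs[c]=L[0]['region'].astype(float)
    def cost(p):
        e=0
        for c,g in regs.items():
            m=render(c,name,p,z); e+=1-np.minimum(m,g).sum()/np.maximum(m,g).sum()
        return e/max(1,len(regs))
    best=None
    for y in (yaws or [p0[2]]):
        s=np.array([p0[0],p0[1],y]); sim=np.vstack([s,s+[10,0,0],s+[0,10,0],s+[0,0,.15]])
        o=minimize(cost,s,method='Nelder-Mead',options=dict(initial_simplex=sim,xatol=.1,fatol=1e-4,maxiter=120))
        if best is None or o.fun<best.fun: best=o
    print(name,list(regs),'iou',round(1-best.fun,2),'x,y,yaw',best.x[:2].round(1),round(best.x[2],3)); return best.x
E
time python3 - <<'E'
from fit import *
optics.capture('top');optics.capture('side')
for n,p in dict(tray_blue=(594,245,0),tray_green=(605,-243,0),block=(440,239,0),mat=(435,4,0),eraser=(401,124,.2),sharpener=(396,-135,.2),loom=(393,-382,0),tub=(355,262,0),rest=(636,9,0)).items():
    q=fit(n,p,yaws=[p[2]] if n in('tub','block','tray_blue','tray_green') else [p[2],p[2]-.3])
q=fit('compass',(411,385,-.3),yaws=[-.3,-.3+np.pi])
fit('compass',(218,324,-1),yaws=[-1,-1+np.pi])
for c in('top','side'):
  for n in('compass','scanner','scanner_window','rest_seat','label_blue','label_green','block_center','sharpener','loom'):
    print(c,n,[(round(d['confidence'],2),np.round(d['uv'],1).tolist()) for d in finder.pinpoint(n,c)[:2]])
E
```

```text
tray_blue ['top'] iou 0.94 x,y,yaw [603.4 239.6] 0.066
tray_green ['top', 'side'] iou 0.93 x,y,yaw [ 615.5 -236. ] 0.074
block ['top', 'side'] iou 0.89 x,y,yaw [448.6 230.2] 0.077
mat ['top', 'side'] iou 0.94 x,y,yaw [435.7   4. ] -0.036
eraser ['top', 'side'] iou 0.87 x,y,yaw [401.7 123.4] -0.154
sharpener ['top', 'side'] iou 0.89 x,y,yaw [ 403.1 -130.8] 0.353
loom ['top', 'side'] iou 0.73 x,y,yaw [ 392.1 -379.6] 0.164
tub ['top', 'side'] iou 0.91 x,y,yaw [366.5 261.3] -0.103
rest ['top', 'side'] iou 0.75 x,y,yaw [637.4   7.8] 0.052
compass ['top', 'side'] iou 0.77 x,y,yaw [411.6 384.1] -0.204
compass ['top', 'side'] iou 0.65 x,y,yaw [213.7 314.2] -1.992
top compass [(0.74, [186.9, 344.7]), (0.61, [170.4, 270.1])]
top scanner [(0.96, [315.4, 200.6])]
top scanner_window []
top rest_seat [(0.57, [315.4, 201.5])]
top label_blue [(0.81, [226.4, 247.1]), (0.54, [400.7, 261.1])]
top label_green [(0.57, [401.5, 261.2]), (0.2, [230.5, 207.2])]
top block_center [(0.73, [228.0, 257.6]), (0.44, [401.7, 261.2])]
top sharpener [(0.93, [358.1, 291.8])]
top loom [(0.88, [446.7, 305.5])]
side compass [(0.92, [399.9, 396.2]), (0.86, [297.0, 403.9])]
side scanner [(0.73, [252.2, 245.1]), (0.29, [326.5, 200.7])]
side scanner_window []
side rest_seat [(0.9, [247.3, 245.0])]
side label_blue []
side label_green [(0.72, [327.0, 204.2]), (0.55, [249.6, 244.6])]
side block_center [(0.6, [303.0, 329.1]), (0.41, [370.8, 189.2])]
side sharpener [(0.71, [350.7, 241.5]), (0.17, [278.5, 334.1])]
side loom [(0.79, [374.6, 191.1]), (0.66, [299.0, 403.4])]
real	0m22.895s
user	0m10.981s
sys	0m7.456s
```

```bash
python3 - <<'E'
from fit import *
im=cv2.imread('pics/top0.png'); S=3
big=cv2.resize(im,None,fx=S,fy=S,interpolation=cv2.INTER_CUBIC)
P=dict(tray_blue=(603.4,239.6,.066),tray_green=(615.5,-236,.074),block=(448.6,230.2,.077),mat=(435.7,4,-.036),eraser=(401.7,123.4,-.154),sharpener=(403.1,-130.8,.353),loom=(392,-379.6,.164),tub=(366.5,261.3,0),rest=(637.4,7.8,.052),compass=(411.6,384.1,-.204))
for n,p in P.items():
    m=cv2.resize((render('top',n,p)*255).astype(np.uint8),None,fx=S,fy=S)
    cs,_=cv2.findContours((m>127).astype(np.uint8),cv2.RETR_LIST,cv2.CHAIN_APPROX_NONE); cv2.drawContours(big,cs,-1,(0,255,255),1)
cv2.imwrite('pics/ov1.png',cv2.resize(big[150*S:350*S,140*S:340*S],(600,600)))
cv2.imwrite('pics/ov2.png',cv2.resize(big[150*S:350*S,300*S:500*S],(600,600)))
# compass axis from bright, unsaturated pixels
hsv=cv2.cvtColor(im,cv2.COLOR_BGR2HSV)
for (l,t,r,b) in((155,243,190,298),(150,322,220,366)):
    m=np.zeros((480,640),np.uint8); m[t:b,l:r]=(hsv[t:b,l:r,1]<70)*255
    n,lab,st,_=cv2.connectedComponentsWithStats(m); k=1+np.argmax(st[1:,4])
    pts=np.argwhere(lab==k)[:,::-1].astype(float)
    W=np.array([at_z('top',q,6)[:2] for q in pts]); c=W.mean(0); u=np.linalg.svd(W-c)[2][0]; s=(W-c)@u
    print(c.round(1),np.arctan(u[1]/u[0]).round(3),'len',np.ptp(s).round(),(c+u*(s.min()+s.max())/2).round(1))
# scanner two-view
o1,d1=ray('top',(315.4,200.6)); o2,d2=ray('side',(252.2,245.1)); 
t=np.linalg.lstsq(np.c_[d1,-d2],o2-o1,rcond=None)[0]; print('scanner',o1+d1*t[0],o2+d2*t[1], at_z('top',(315.4,200.6),65),at_z('side',(252.2,245.1),65))
print('labels at z30',at_z('top',(226.4,247.1),30),at_z('top',(401.5,261.2),30))
for n in('tray_blue','tray_green'):
  p=P[n]; print([p[0]-115*np.cos(p[2]),p[1]-115*np.sin(p[2])])
E
```

```text
[405.7 384.1] -0.214 len 128.0 [410.1 383.1]
[213.8 316.3] 1.176 len 184.0 [214.1 317. ]
scanner [629.86519327   8.81533088  62.87927006] [629.65985999   8.79121396  62.81252989] [629.18308132   8.75406242  65.        ] [628.67901067  11.08872469  65.        ]
labels at z30 [485.20045343 237.93176296  30.        ] [ 492.89335495 -238.52221754   30.        ]
[np.float64(488.65037909259064), np.float64(232.0155091399724)]
[np.float64(500.8147263405482), np.float64(-244.50223533293743)]
```

View pics/ov1.png

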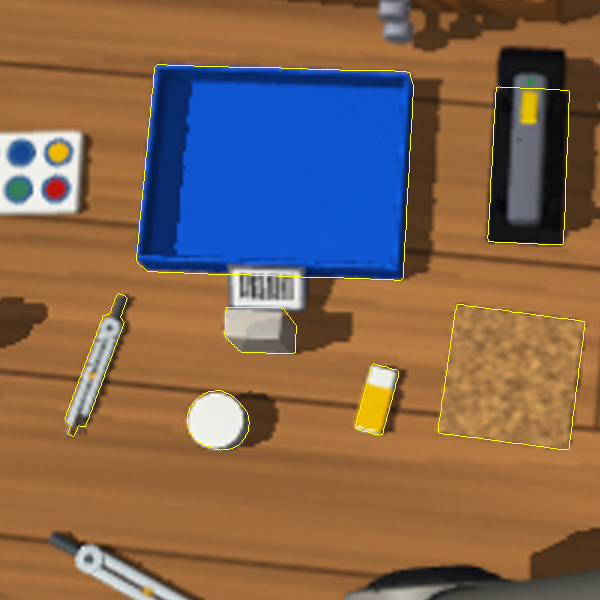

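View pics/ov2.png

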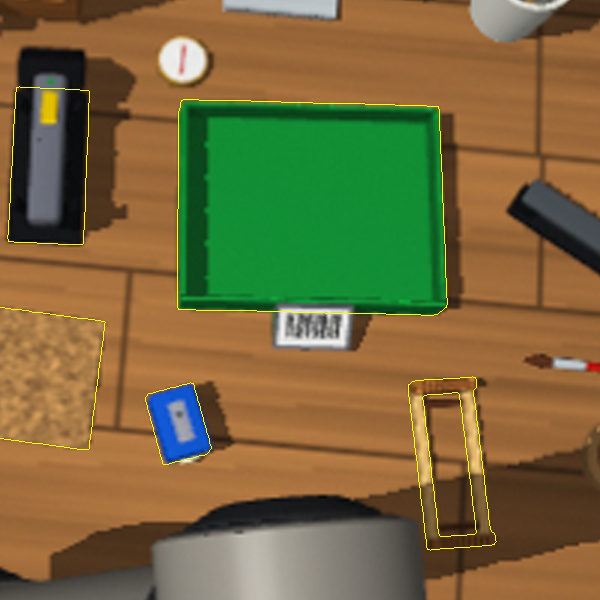

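The overlays line up with every thing. The compass near (411,384) is the right size at about 137 mm, and the other is about 184 mm. There's no spool. Next I'll write a planner and start with the loom.

```bash
cat > plan.py <<'E'
from h import *
import json
def plan(wps, start=None):
    """wps: (x,y,z,yaw,step_mm[,grip[,dwell_rows]]); prints calls as arguments of send_rows"""
    o=get_obs(); p=np.array(o['tool_pos'],float); r=R.from_euler('xyz',o['tcp_rot'])
    print('now',p.round(1),np.round(o['tcp_rot'],3),'t',round(o['time'],2),'w',round(o['grip_width'],1))
    calls=[]; cur=None
    def flush():
        nonlocal cur,p,r
        if cur and cur['rows']:
            d={'offset':[x[0] for x in cur['rows']],'delta_rot':[x[1] for x in cur['rows']]}
            if cur['grip'] is not None: d['grip']=cur['grip']
            calls.append(d)
            a,b=cur['rows'][-1]
            p=p+r.apply(np.array(a)*120); r=r*R.from_rotvec(np.array(b)*2*np.pi)
        cur=None
    def row(P,Q):
        nonlocal cur
        for k in(0,1):
            if cur is None: cur={'rows':[],'grip':None}
            a=(r.inv().apply(P-p)/120).round(3); b=((r.inv()*Q).as_rotvec()/2/np.pi).round(3)
            if len(cur['rows'])<8 and abs(a).max()<=1: break
            flush()
        cur['rows'].append([(a+0.).tolist(),(b+0.).tolist()])
    P=p.copy(); Q=r
    for w in wps:
        T=np.array(w[:3],float); G=R.from_euler('xyz',[np.pi,0,w[3]])
        if len(w)>5 and w[5] is not None: flush(); cur={'rows':[],'grip':w[5]}
        ang=(Q.inv()*G).as_rotvec(); n=max(1,int(np.ceil(max(np.linalg.norm(T-P)/w[4],np.degrees(np.linalg.norm(ang))/9)-1e-3)))
        P0,Q0=P,Q
        if np.linalg.norm(T-P0)>.5 or np.linalg.norm(ang)>.005:
            for i in range(1,n+1): row(P0+(T-P0)*i/n,Q0*R.from_rotvec(ang*i/n))
        for i in range(w[6] if len(w)>6 else 0): row(T,G)
        P,Q=T,G
    flush()
    for c in calls: print(json.dumps(c))
E
python3 - <<'E'
from plan import *
plan([(392,-379.6,130,.164,50),(392,-379.6,40,.164,45),(392,-379.6,3,.164,20,None,2)])
E
```

```text
now [ 163.1 -499.   226.7] [3.142 0.    0.316] t 3.2 w 91.5
{"offset": [[0.354, -0.059, 0.134], [0.708, -0.118, 0.269]], "delta_rot": [[0.0, 0.0, 0.004], [0.0, 0.0, 0.008]]}
{"offset": [[0.35, -0.077, 0.134], [0.7, -0.153, 0.268]], "delta_rot": [[0.0, 0.0, 0.004], [0.0, 0.0, 0.008]]}
{"offset": [[0.346, -0.094, 0.135], [0.692, -0.188, 0.269], [0.692, -0.189, 0.644]], "delta_rot": [[0.0, 0.0, 0.004], [0.0, 0.0, 0.008], [0.0, 0.0, 0.008]]}
{"offset": [[0.0, 0.0, 0.375], [0.0, 0.0, 0.529], [0.0, 0.0, 0.684], [0.0, 0.0, 0.684], [0.0, 0.0, 0.684]], "delta_rot": [[0.0, 0.0, 0.0], [0.0, 0.0, 0.0], [0.0, 0.0, 0.0], [0.0, 0.0, 0.0], [0.0, 0.0, 0.0]]}
```

send_rows(
  offset=[
    [0.354,-0.059,0.134],
    [0.708,-0.118,0.269],
  ],
  delta_rot=[
    [0,0,0.004],
    [0,0,0.008],
  ],
)

```text
time: 3.45
tool_pos: [240.0, -459.0, 194.2]
tcp_rot: [3.141, -0.0, 0.263]
contact_force: [0.6, 0.2, -0.3]
grip_width: 92.0
finger_force: 0.0
```

send_rows(
  offset=[
    [0.35,-0.077,0.134],
    [0.7,-0.153,0.268],
  ],
  delta_rot=[
    [0,0,0.004],
    [0,0,0.008],
  ],
)

```text
time: 3.7
tool_pos: [316.8, -418.8, 161.9]
tcp_rot: [3.141, -0.0, 0.214]
contact_force: [0.5, -0.9, -0.0]
grip_width: 91.8
finger_force: 0.0
```

send_rows(
  offset=[
    [0.346,-0.094,0.135],
    [0.692,-0.188,0.269],
    [0.692,-0.189,0.269],
    [0.692,-0.189,0.269],
  ],
  delta_rot=[
    [0,0,0.004],
    [0,0,0.008],
    [0,0,0.008],
    [0,0,0.008],
  ],
)

```text
time: 4.2
tool_pos: [391.8, -379.8, 130.1]
tcp_rot: [3.141, 0.0, 0.166]
contact_force: [-0.1, 0.2, -0.8]
grip_width: 92.0
finger_force: 0.0
```

```bash
python3 - <<'E'
from fit import *
from plan import plan
optics.capture('top');optics.capture('side')
q=fit('loom',(392,-380,.164))
plan([(q[0],q[1],40,q[2],45),(q[0],q[1],3,q[2],20,None,2)])
E
```

```text
loom ['side'] iou 0.85 x,y,yaw [ 392.4 -379.9] 0.16
now [ 391.3 -380.4  130.6] [ 3.141 -0.     0.164] t 4.4 w 92.1
{"offset": [[0.003, -0.001, 0.252], [0.006, -0.002, 0.503], [0.009, -0.003, 0.755], [0.009, -0.003, 0.909]], "delta_rot": [[0.0, 0.0, 0.0], [0.0, 0.0, 0.0], [0.0, 0.0, 0.001], [0.0, 0.0, 0.001]]}
{"offset": [[0.0, -0.001, 0.154], [0.0, -0.001, 0.154], [0.0, -0.001, 0.154]], "delta_rot": [[0.0, 0.0, 0.0], [0.0, 0.0, 0.0], [0.0, 0.0, 0.0]]}
```

send_rows(
  offset=[
    [0.003,0,0.25],
    [0.006,0,0.5],
    [0.008,-0.003,0.755],
    [0.008,-0.003,0.91],
  ],
  delta_rot=[
    [0,0,0],
    [0,0,0],
    [0,0,0.001],
    [0,0,0.001],
  ],
)

```text
time: 4.9
tool_pos: [391.9, -379.3, 19.7]
tcp_rot: [-3.141, 0.001, 0.157]
contact_force: [0.3, 1.1, 0.2]
grip_width: 91.8
finger_force: 0.0
```

send_rows(
  offset=[
    [0,0,0.154],
    [0,0,0.154],
    [0,0,0.154],
  ],
  delta_rot=[
    [0,0,0],
    [0,0,0],
    [0,0,0],
  ],
)

```text
time: 5.28
tool_pos: [392.7, -379.6, 3.0]
tcp_rot: [3.141, -0.0, 0.158]
contact_force: [0.1, 0.0, 0.5]
grip_width: 92.2
finger_force: 0.0
```

send_rows(
  offset=[
    [0,0,0],
    [0,0,0],
    [0,0,0],
    [0,0,0],
    [0,0,0],
    [0,0,0],
  ],
  delta_rot=[
    [0,0,0],
    [0,0,0],
    [0,0,0],
    [0,0,0],
    [0,0,0],
    [0,0,0],
  ],
  grip=0.3,
)

```text
time: 6.02
tool_pos: [392.9, -379.1, 2.4]
tcp_rot: [3.141, -0.0, 0.159]
contact_force: [0.1, 0.2, 0.9]
grip_width: 55.8
finger_force: 30.0
```

```bash
python3 - <<'E'
from plan import *
o=get_obs(); print(o['finger_force'],o['contact_force'])
plan([(392,-379.6,125,.16,35),(611.4,-181.2,125,.074,45),(611.4,-181.2,50,.074,35),(611.4,-181.2,9,.074,20,None,2)])
E
```

```text
29.99971479177475 [0.07390461 0.21047718 0.93149344]
now [ 392.9 -379.1    2.4] [ 3.141 -0.     0.159] t 6.03 w 55.8
{"offset": [[-0.002, 0.001, -0.255], [-0.004, 0.002, -0.511], [-0.006, 0.002, -0.766]], "delta_rot": [[0.0, 0.0, 0.0], [0.0, 0.0, 0.0], [0.0, 0.0, 0.0]]}
{"offset": [[-0.002, 0.001, -0.255], [0.293, -0.191, -0.255], [0.589, -0.383, -0.256], [0.884, -0.574, -0.256]], "delta_rot": [[0.0, 0.0, 0.0], [0.0, 0.0, 0.002], [0.0, 0.0, 0.004], [0.0, 0.0, 0.006]]}
{"offset": [[0.288, -0.203, 0.0], [0.575, -0.406, 0.0], [0.863, -0.609, 0.0]], "delta_rot": [[0.0, 0.0, 0.002], [0.0, 0.0, 0.004], [0.0, 0.0, 0.006]]}
{"offset": [[0.28, -0.214, 0.0], [0.28, -0.214, 0.209], [0.28, -0.214, 0.417], [0.28, -0.214, 0.625], [0.28, -0.214, 0.739], [0.28, -0.214, 0.853], [0.28, -0.214, 0.967], [0.28, -0.214, 0.967]], "delta_rot": [[0.0, 0.0, 0.001], [0.0, 0.0, 0.001], [0.0, 0.0, 0.001], [0.0, 0.0, 0.001], [0.0, 0.0, 0.001], [0.0, 0.0, 0.001], [0.0, 0.0, 0.001], [0.0, 0.0, 0.001]]}
{"offset": [[0.0, 0.0, 0.0]], "delta_rot": [[0.0, 0.0, 0.0]]}
```

send_rows(
  offset=[
    [0,0,-0.255],
    [0,0,-0.51],
    [-0.006,0,-0.766],
  ],
  delta_rot=[
    [0,0,0],
    [0,0,0],
    [0,0,0],
  ],
)

```text
time: 6.4
tool_pos: [392.0, -378.9, 94.9]
tcp_rot: [-3.141, 0.0, 0.159]
contact_force: [0.7, -0.7, -0.9]
grip_width: 55.8
finger_force: 30.0
```

send_rows(
  offset=[
    [0,0,-0.255],
    [0.293,-0.191,-0.255],
    [0.589,-0.383,-0.256],
    [0.884,-0.574,-0.256],
  ],
  delta_rot=[
    [0,0,0],
    [0,0,0.002],
    [0,0,0.004],
    [0,0,0.006],
  ],
)

```text
time: 6.9
tool_pos: [486.6, -293.4, 124.8]
tcp_rot: [-3.141, 0.0, 0.12]
contact_force: [-0.0, 0.2, -0.9]
grip_width: 55.6
finger_force: 30.0
```

send_rows(
  offset=[
    [0.288,-0.203,0],
    [0.575,-0.406,0],
    [0.863,-0.609,0],
  ],
  delta_rot=[
    [0,0,0.002],
    [0,0,0.004],
    [0,0,0.006],
  ],
)

```text
time: 7.28
tool_pos: [580.7, -208.2, 124.6]
tcp_rot: [-3.141, 0.001, 0.083]
contact_force: [0.1, -1.2, -1.2]
grip_width: 55.7
finger_force: 30.0
```

send_rows(
  offset=[
    [0.28,-0.214,0],
    [0.28,-0.214,0.209],
    [0.28,-0.214,0.417],
    [0.28,-0.214,0.625],
    [0.28,-0.214,0.739],
    [0.28,-0.214,0.853],
    [0.28,-0.214,0.967],
    [0.28,-0.214,0.967],
  ],
  delta_rot=[
    [0,0,0.001],
    [0,0,0.001],
    [0,0,0.001],
    [0,0,0.001],
    [0,0,0.001],
    [0,0,0.001],
    [0,0,0.001],
    [0,0,0.001],
  ],
)

```text
time: 8.28
tool_pos: [611.2, -181.0, 8.3]
tcp_rot: [-3.141, 0.001, 0.077]
contact_force: [0.6, 0.3, -0.5]
grip_width: 55.7
finger_force: 30.0
```

send_rows(
  offset=[
    [0,0,0],
    [0,0,0],
    [0,0,0],
  ],
  delta_rot=[
    [0,0,0],
    [0,0,0],
    [0,0,0],
  ],
  grip=0.76,
)

```text
time: 8.65
tool_pos: [611.5, -181.0, 9.3]
tcp_rot: [3.141, -0.001, 0.077]
contact_force: [0.2, -0.7, 0.4]
grip_width: 69.6
finger_force: 0.0
```

```bash
python3 - <<'E'
from fit import *
from plan import plan
plan([(611.4,-181.2,120,.074,50),(500,-160,120,.2,50,1.0)])
optics.capture('top');optics.capture('side')
q=fit('sharpener',(403.1,-130.8,.353))
E
```

```text
now [ 611.5 -181.     9.3] [ 3.141e+00 -1.000e-03  7.700e-02] t 8.65 w 69.6
{"offset": [[0.0, 0.001, -0.307], [0.0, 0.001, -0.615], [0.0, 0.002, -0.922]], "delta_rot": [[0.0, 0.0, 0.0], [0.0, 0.0, 0.0], [0.0, 0.0, 0.0]]}
{"offset": [[-0.304, -0.083, 0.0], [-0.608, -0.165, -0.001], [-0.912, -0.248, -0.001]], "delta_rot": [[0.0, 0.0, -0.006], [0.0, 0.0, -0.013], [0.0, 0.0, -0.02]], "grip": 1.0}
sharpener ['side'] iou 0.87 x,y,yaw [ 404.8 -133.5] 0.349
```

send_rows(
  offset=[
    [0,0,-0.3],
    [0,0,-0.6],
    [0,0,-0.92],
  ],
  delta_rot=[
    [0,0,0],
    [0,0,0],
    [0,0,0],
  ],
)

```text
time: 9.22
tool_pos: [611.1, -180.9, 120.2]
tcp_rot: [-3.141, 0.001, 0.077]
contact_force: [0.2, 0.5, -1.3]
grip_width: 69.9
finger_force: 0.0
```

send_rows(
  offset=[
    [-0.304,-0.083,0],
    [-0.608,-0.165,0],
    [-0.912,-0.248,0],
  ],
  delta_rot=[
    [0,0,-0.006],
    [0,0,-0.013],
    [0,0,-0.02],
  ],
  grip=1.0,
)

```text
time: 9.6
tool_pos: [498.7, -159.4, 119.5]
tcp_rot: [3.141, -0.0, 0.204]
contact_force: [-0.3, 0.2, -0.2]
grip_width: 91.1
finger_force: 0.0
```

```bash
python3 - <<'E'
from fit import *
from plan import plan
optics.capture('top');optics.capture('side')
q=fit('sharpener',(403.1,-130.8,.353))
x,y,t=404,-132,.35
plan([(x,y,120,t,50),(x,y,50,t,40),(x,y,6,t,22,None,2),(x,y,6,t,22,.3,5)])
E
```

```text
sharpener ['side'] iou 0.88 x,y,yaw [ 406.3 -132.5] 0.33
now [ 500.3 -159.9  119.9] [ 3.141e+00 -1.000e-03  2.020e-01] t 9.8 w 91.9
{"offset": [[-0.247, -0.13, -0.001], [-0.493, -0.259, -0.001], [-0.74, -0.389, -0.002], [-0.74, -0.389, 0.29], [-0.74, -0.389, 0.581], [-0.741, -0.39, 0.765], [-0.741, -0.39, 0.948], [-0.741, -0.39, 0.948]], "delta_rot": [[0.0, 0.0, -0.008], [0.0, 0.0, -0.016], [0.0, 0.0, -0.024], [0.0, 0.0, -0.024], [0.0, 0.0, -0.024], [0.0, 0.0, -0.024], [0.0, 0.0, -0.024], [0.0, 0.0, -0.024]]}
{"offset": [[0.0, 0.0, 0.0]], "delta_rot": [[0.0, 0.0, 0.0]]}
{"offset": [[0.0, 0.0, 0.0], [0.0, 0.0, 0.0], [0.0, 0.0, 0.0], [0.0, 0.0, 0.0], [0.0, 0.0, 0.0]], "delta_rot": [[0.0, 0.0, 0.0], [0.0, 0.0, 0.0], [0.0, 0.0, 0.0], [0.0, 0.0, 0.0], [0.0, 0.0, 0.0]], "grip": 0.3}
```

send_rows(
  offset=[
    [-0.247,-0.13,0],
    [-0.493,-0.259,0],
    [-0.74,-0.389,0],
    [-0.74,-0.389,0.29],
    [-0.74,-0.389,0.58],
    [-0.74,-0.389,0.765],
    [-0.74,-0.389,0.948],
    [-0.74,-0.389,0.948],
  ],
  delta_rot=[
    [0,0,-0.008],
    [0,0,-0.016],
    [0,0,-0.024],
    [0,0,-0.024],
    [0,0,-0.024],
    [0,0,-0.024],
    [0,0,-0.024],
    [0,0,-0.024],
  ],
)

```text
time: 10.8
tool_pos: [403.9, -131.9, 4.4]
tcp_rot: [-3.14, 0.001, 0.353]
contact_force: [0.0, 0.1, 0.1]
grip_width: 91.2
finger_force: 0.0
```

send_rows(
  offset=[
    [0,0,0],
    [0,0,0],
    [0,0,0],
    [0,0,0],
    [0,0,0],
    [0,0,0],
  ],
  delta_rot=[
    [0,0,0],
    [0,0,0],
    [0,0,0],
    [0,0,0],
    [0,0,0],
    [0,0,0],
  ],
  grip=0.3,
)

```text
time: 11.55
tool_pos: [403.6, -131.9, 5.7]
tcp_rot: [3.141, -0.0, 0.353]
contact_force: [0.3, 0.3, 1.8]
grip_width: 41.8
finger_force: 29.9
```

```bash
python3 - <<'E'
from plan import *
plan([(404,-132,128,.35,40),(628,176,128,.066,50),(628,176,50,.066,40),(628,176,13,.066,20,None,2)])
E
```

```text
now [ 403.6 -131.9    5.7] [ 3.141 -0.     0.353] t 11.55 w 41.8
{"offset": [[0.001, 0.001, -0.255], [0.002, 0.001, -0.51], [0.002, 0.002, -0.765]], "delta_rot": [[0.0, 0.0, 0.0], [0.0, 0.0, 0.0], [0.0, 0.0, 0.0]]}
{"offset": [[0.001, 0.0, -0.254], [0.331, -0.22, -0.254], [0.661, -0.44, -0.254], [0.991, -0.661, -0.255]], "delta_rot": [[0.0, 0.0, 0.001], [0.0, 0.0, 0.006], [0.0, 0.0, 0.012], [0.0, 0.0, 0.017]]}
{"offset": [[0.305, -0.254, 0.0], [0.609, -0.508, 0.0], [0.914, -0.762, 0.0]], "delta_rot": [[0.0, 0.0, 0.006], [0.0, 0.0, 0.012], [0.0, 0.0, 0.017]]}
{"offset": [[0.275, -0.285, 0.0], [0.551, -0.571, 0.0], [0.551, -0.571, 0.325], [0.551, -0.571, 0.65], [0.551, -0.571, 0.805], [0.551, -0.571, 0.959], [0.551, -0.571, 0.959], [0.551, -0.571, 0.959]], "delta_rot": [[0.0, 0.0, 0.006], [0.0, 0.0, 0.012], [0.0, 0.0, 0.012], [0.0, 0.0, 0.012], [0.0, 0.0, 0.012], [0.0, 0.0, 0.012], [0.0, 0.0, 0.012], [0.0, 0.0, 0.012]]}
```

send_rows(
  offset=[
    [0,0,-0.255],
    [0,0,-0.51],
    [0,0,-0.765],
  ],
  delta_rot=[
    [0,0,0],
    [0,0,0],
    [0,0,0],
  ],
)

```text
time: 11.92
tool_pos: [403.2, -131.7, 98.1]
tcp_rot: [-3.141, 0.0, 0.353]
contact_force: [1.2, -0.5, -0.6]
grip_width: 41.9
finger_force: 29.9
```

send_rows(
  offset=[
    [0,0,-0.254],
    [0.331,-0.22,-0.254],
    [0.661,-0.44,-0.254],
    [0.991,-0.661,-0.255],
  ],
  delta_rot=[
    [0,0,0.001],
    [0,0,0.006],
    [0,0,0.012],
    [0,0,0.017],
  ],
)

```text
time: 12.42
tool_pos: [488.2, -15.1, 127.9]
tcp_rot: [3.141, 0.0, 0.245]
contact_force: [0.9, -1.0, -0.5]
grip_width: 41.9
finger_force: 29.9
```

send_rows(
  offset=[
    [0.305,-0.254,0],
    [0.609,-0.508,0],
    [0.914,-0.762,0],
  ],
  delta_rot=[
    [0,0,0.006],
    [0,0,0.012],
    [0,0,0.017],
  ],
)

```text
time: 12.8
tool_pos: [572.1, 100.6, 127.6]
tcp_rot: [3.141, 0.001, 0.139]
contact_force: [0.8, 0.1, -1.3]
grip_width: 42.2
finger_force: 29.9
```

send_rows(
  offset=[
    [0.275,-0.285,0],
    [0.551,-0.571,0],
    [0.551,-0.571,0.325],
    [0.551,-0.571,0.65],
    [0.551,-0.571,0.805],
    [0.551,-0.571,0.959],
    [0.551,-0.571,0.959],
    [0.551,-0.571,0.959],
  ],
  delta_rot=[
    [0,0,0.006],
    [0,0,0.012],
    [0,0,0.012],
    [0,0,0.012],
    [0,0,0.012],
    [0,0,0.012],
    [0,0,0.012],
    [0,0,0.012],
  ],
)

```text
time: 13.8
tool_pos: [628.3, 176.2, 13.9]
tcp_rot: [-3.142, -0.002, 0.064]
contact_force: [-0.3, -0.2, 0.4]
grip_width: 42.4
finger_force: 29.9
```

send_rows(
  offset=[
    [0,0,0],
    [0,0,0],
    [0,0,0],
    [0,0,-0.25],
    [0,0,-0.5],
    [0,0,-0.75],
    [0,0,-1],
  ],
  delta_rot=[
    [0,0,0],
    [0,0,0],
    [0,0,0],
    [0,0,0],
    [0,0,0],
    [0,0,0],
    [0,0,0],
  ],
  grip=0.65,
)

```text
time: 14.68
tool_pos: [627.5, 176.2, 134.0]
tcp_rot: [3.142, -0.0, 0.064]
contact_force: [-0.0, 1.0, -0.3]
grip_width: 59.9
finger_force: 0.0
```

```bash
python3 - <<'E'
from fit import *
from plan import plan
optics.capture('top');optics.capture('side')
q=fit('block',(448.6,230.2,.077)); fit('compass',(411.6,384,-.204));fit('eraser',(401.7,123.4,-.154));fit('tub',(366.5,261.3,0))
x,y,t=q
plan([(x,y,135,t,50,1.0),(x,y,38,t,30,None,1)])
E
```

```text
block ['side'] iou 0.94 x,y,yaw [449.5 230.9] 0.055
compass ['top', 'side'] iou 0.49 x,y,yaw [410.1 384.5] -0.209
eraser ['side'] iou 0.88 x,y,yaw [403.9 123. ] -0.171
tub ['side'] iou 0.94 x,y,yaw [368.  260.4] 0.106
now [627.2 176.2 131.7] [3.141e+00 2.000e-03 6.400e-02] t 15.18 w 59.5
{"offset": [[-0.362, -0.138, -0.006], [-0.724, -0.275, -0.012]], "delta_rot": [[0.0, 0.0, 0.0], [0.0, 0.0, 0.001]], "grip": 1.0}
{"offset": [[-0.363, -0.136, -0.007], [-0.726, -0.271, -0.013], [-0.725, -0.271, 0.189], [-0.725, -0.271, 0.391], [-0.725, -0.271, 0.593], [-0.724, -0.271, 0.796], [-0.724, -0.271, 0.796]], "delta_rot": [[0.0, 0.0, 0.0], [0.0, 0.0, 0.001], [0.0, 0.0, 0.001], [0.0, 0.0, 0.001], [0.0, 0.0, 0.001], [0.0, 0.0, 0.001], [0.0, 0.0, 0.001]]}
```

send_rows(
  offset=[
    [-0.362,-0.138,0],
    [-0.724,-0.275,-0.01],
  ],
  delta_rot=[
    [0,0,0],
    [0,0,0.001],
  ],
  grip=1.0,
)

```text
time: 15.42
tool_pos: [537.5, 203.6, 133.1]
tcp_rot: [3.141, 0.001, 0.057]
contact_force: [0.6, 0.5, 0.2]
grip_width: 75.0
finger_force: 0.0
```

send_rows(
  offset=[
    [-0.363,-0.136,0],
    [-0.726,-0.271,0],
    [-0.725,-0.271,0.189],
    [-0.725,-0.271,0.391],
    [-0.725,-0.271,0.593],
    [-0.724,-0.271,0.796],
    [-0.724,-0.271,0.796],
  ],
  delta_rot=[
    [0,0,0],
    [0,0,0],
    [0,0,0],
    [0,0,0],
    [0,0,0],
    [0,0,0],
    [0,0,0],
  ],
)

```text
time: 16.3
tool_pos: [448.8, 230.5, 36.9]
tcp_rot: [3.14, 0.004, 0.058]
contact_force: [-0.7, 0.5, 0.6]
grip_width: 91.8
finger_force: 0.0
```

send_rows(
  offset=[
    [0,0,0],
    [0,0,0],
    [0,0,0],
    [0,0,0],
    [0,0,0],
  ],
  delta_rot=[
    [0,0,0],
    [0,0,0],
    [0,0,0],
    [0,0,0],
    [0,0,0],
  ],
  grip=0.3,
)

```text
time: 16.92
tool_pos: [450.3, 231.0, 38.8]
tcp_rot: [3.142, -0.0, 0.058]
contact_force: [-0.9, -0.4, 1.8]
grip_width: 49.8
finger_force: 30.0
```

```bash
python3 - <<'E'
from plan import *
p=get_obs()['tool_pos']
plan([(p[0],p[1],p[2]+60,.06,30),(436,4,p[2]+60,-.03,42),(436,4,p[2]+6,-.03,20,None,2)])
E
```

```text
now [450.3 231.   38.8] [ 3.142 -0.     0.058] t 16.93 w 49.8
{"offset": [[0.0, 0.0, -0.25], [0.0, 0.0, -0.5], [-0.038, 0.314, -0.5], [-0.076, 0.627, -0.5], [-0.114, 0.941, -0.5]], "delta_rot": [[0.0, 0.0, 0.0], [0.0, 0.0, 0.0], [0.0, 0.0, 0.002], [0.0, 0.0, 0.004], [0.0, 0.0, 0.007]]}
{"offset": [[-0.025, 0.315, 0.0], [-0.049, 0.63, 0.0], [-0.073, 0.945, 0.0], [-0.073, 0.945, 0.15], [-0.073, 0.945, 0.3], [-0.073, 0.945, 0.45], [-0.073, 0.945, 0.45], [-0.073, 0.945, 0.45]], "delta_rot": [[0.0, 0.0, 0.002], [0.0, 0.0, 0.005], [0.0, 0.0, 0.007], [0.0, 0.0, 0.007], [0.0, 0.0, 0.007], [0.0, 0.0, 0.007], [0.0, 0.0, 0.007], [0.0, 0.0, 0.007]]}
```

Next I'll put the block on the mat, release it, lift, and take a look.

send_rows(
  offset=[
    [0,0,-0.25],
    [0,0,-0.5],
    [-0.038,0.314,-0.5],
    [-0.076,0.627,-0.5],
    [-0.114,0.941,-0.5],
  ],
  delta_rot=[
    [0,0,0],
    [0,0,0],
    [0,0,0.002],
    [0,0,0.004],
    [0,0,0.007],
  ],
)

```text
time: 17.55
tool_pos: [442.6, 116.5, 98.4]
tcp_rot: [3.141, 0.0, 0.014]
contact_force: [0.6, -0.6, -2.0]
grip_width: 50.0
finger_force: 30.0
```

send_rows(
  offset=[
    [-0.025,0.315,0],
    [-0.049,0.63,0],
    [-0.073,0.945,0],
    [-0.073,0.945,0.15],
    [-0.073,0.945,0.3],
    [-0.073,0.945,0.45],
    [-0.073,0.945,0.45],
    [-0.073,0.945,0.45],
  ],
  delta_rot=[
    [0,0,0.002],
    [0,0,0.005],
    [0,0,0.007],
    [0,0,0.007],
    [0,0,0.007],
    [0,0,0.007],
    [0,0,0.007],
    [0,0,0.007],
  ],
)

```text
time: 18.55
tool_pos: [435.9, 4.0, 44.8]
tcp_rot: [3.142, 0.0, -0.03]
contact_force: [-0.2, 0.2, -1.7]
grip_width: 49.9
finger_force: 30.0
```

send_rows(
  offset=[
    [0,0,0],
    [0,0,0],
    [0,0,0],
    [0,0,0],
    [0,0,-0.25],
    [0,0,-0.5],
    [0,0,-0.75],
    [0,0,-0.75],
  ],
  delta_rot=[
    [0,0,0],
    [0,0,0],
    [0,0,0],
    [0,0,0],
    [0,0,0],
    [0,0,0],
    [0,0,0],
    [0,0,0],
  ],
  grip=0.8,
)

```text
time: 19.55
tool_pos: [437.2, 3.8, 136.3]
tcp_rot: [3.141, -0.005, -0.03]
contact_force: [-0.9, -0.4, -0.2]
grip_width: 73.4
finger_force: 0.0
```

```bash
python3 - <<'E'
from fit import *
from plan import plan
save('top','top1');save('side','side1')
fit('block',(436,4,0),z=4); q=fit('eraser',(403,123,-.16));fit('tub',(367,261,0));fit('compass',(411.6,384,-.204))
x,y,t=q
plan([(x,y,135,t,50,.7),(x,y,40,t,45),(x,y,2.5,t,20,None,2)])
E
```

```text
block ['top', 'side'] iou 0.48 x,y,yaw [436.1   4.6] 0.002
eraser ['side'] iou 0.87 x,y,yaw [403.9 123.2] -0.168
tub ['top', 'side'] iou 0.91 x,y,yaw [366.7 260.3] 0.076
compass ['top', 'side'] iou 0.76 x,y,yaw [414.7 383.6] -0.224
now [435.7   4.  134.1] [-3.142e+00  1.000e-03 -3.000e-02] t 20.05 w 73.3
{"offset": [[-0.098, -0.328, -0.002], [-0.196, -0.656, -0.005], [-0.294, -0.985, -0.007], [-0.294, -0.985, 0.257], [-0.294, -0.985, 0.521], [-0.294, -0.985, 0.785], [-0.293, -0.985, 0.941]], "delta_rot": [[0.0, 0.0, 0.007], [0.0, 0.0, 0.015], [0.0, 0.0, 0.022], [0.0, 0.0, 0.022], [0.0, 0.0, 0.022], [0.0, 0.0, 0.022], [0.0, 0.0, 0.022]], "grip": 0.7}
{"offset": [[0.0, 0.001, 0.156], [0.0, 0.001, 0.156], [0.0, 0.001, 0.156]], "delta_rot": [[0.0, 0.0, 0.0], [0.0, 0.0, 0.0], [0.0, 0.0, 0.0]]}
```

View pics/side1.png

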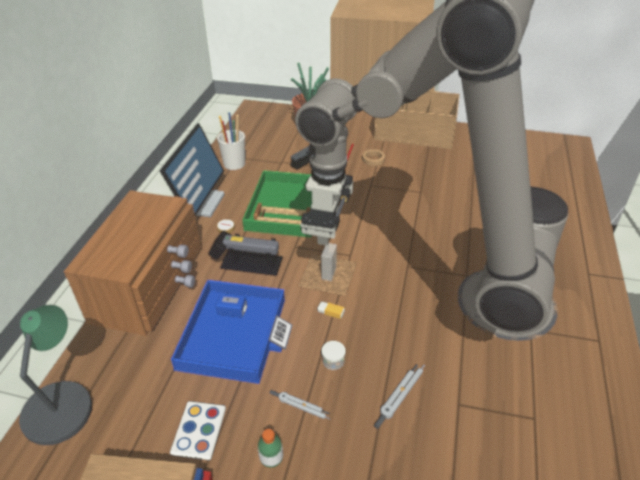

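The side picture shows the block standing on the mat (328,262), the sharpener in the blue tray (231,305) and the loom in the green tray (280,213). If I gripped the eraser across its width, the gripper body would come close to the standing block. I'll grip it lengthwise instead, since 60 mm fits the opening.

```bash
python3 - <<'E'
from plan import *
x,y,t=403.5,123.2,-.165+np.pi/2
plan([(x,y,135,t,25,1.0),(x,y,40,t,45),(x,y,2.5,t,20,None,2)])
E
```

```text
now [435.7   4.  134.1] [-3.142e+00  1.000e-03 -3.000e-02] t 20.05 w 73.3
{"offset": [[-0.03, -0.098, -0.001], [-0.06, -0.197, -0.001], [-0.089, -0.295, -0.002], [-0.119, -0.394, -0.003], [-0.149, -0.492, -0.004], [-0.179, -0.591, -0.004], [-0.209, -0.689, -0.005], [-0.238, -0.788, -0.006]], "delta_rot": [[0.0, 0.0, -0.023], [0.0, 0.0, -0.046], [0.0, 0.0, -0.069], [0.0, 0.0, -0.091], [0.0, 0.0, -0.114], [0.0, 0.0, -0.137], [0.0, 0.0, -0.16], [0.0, 0.0, -0.183]], "grip": 1.0}
{"offset": [[0.077, -0.068, 0.0], [0.155, -0.135, -0.001], [0.155, -0.135, 0.263], [0.155, -0.135, 0.527], [0.155, -0.134, 0.791], [0.155, -0.134, 0.947]], "delta_rot": [[0.0, 0.0, -0.023], [0.0, 0.0, -0.045], [0.0, 0.0, -0.045], [0.0, 0.0, -0.045], [0.0, 0.0, -0.045], [0.0, 0.0, -0.045]]}
{"offset": [[0.001, 0.0, 0.156], [0.001, 0.0, 0.156], [0.001, 0.0, 0.156]], "delta_rot": [[0.0, 0.0, 0.0], [0.0, 0.0, 0.0], [0.0, 0.0, 0.0]]}
```

send_rows(
  offset=[
    [-0.03,-0.098,0],
    [-0.06,-0.197,0],
    [-0.089,-0.295,0],
    [-0.119,-0.394,0],
    [-0.149,-0.492,0],
    [-0.179,-0.591,0],
    [-0.209,-0.689,-0.005],
    [-0.238,-0.788,-0.006],
  ],
  delta_rot=[
    [0,0,-0.023],
    [0,0,-0.046],
    [0,0,-0.069],
    [0,0,-0.091],
    [0,0,-0.114],
    [0,0,-0.137],
    [0,0,-0.16],
    [0,0,-0.183],
  ],
  grip=1.0,
)

```text
time: 21.05
tool_pos: [410.0, 99.7, 135.1]
tcp_rot: [-3.142, 0.0, 1.125]
contact_force: [-0.1, 0.4, -0.4]
grip_width: 91.9
finger_force: 0.0
```

send_rows(
  offset=[
    [0.077,-0.068,0],
    [0.155,-0.135,0],
    [0.155,-0.135,0.263],
    [0.155,-0.135,0.527],
    [0.155,-0.134,0.791],
    [0.155,-0.134,0.947],
  ],
  delta_rot=[
    [0,0,-0.023],
    [0,0,-0.045],
    [0,0,-0.045],
    [0,0,-0.045],
    [0,0,-0.045],
    [0,0,-0.045],
  ],
)

```text
time: 21.8
tool_pos: [403.2, 123.0, 20.2]
tcp_rot: [-3.14, 0.001, 1.403]
contact_force: [-0.1, -0.0, -0.3]
grip_width: 91.5
finger_force: 0.0
```

send_rows(
  offset=[
    [0,0,0.156],
    [0,0,0.156],
    [0,0,0.156],
  ],
  delta_rot=[
    [0,0,0],
    [0,0,0],
    [0,0,0],
  ],
)

```text
time: 22.18
tool_pos: [404.0, 123.1, 3.3]
tcp_rot: [3.141, 0.0, 1.403]
contact_force: [0.6, -0.9, -0.1]
grip_width: 92.0
finger_force: 0.0
```

send_rows(
  offset=[
    [0,0,0],
    [0,0,0],
    [0,0,0],
    [0,0,0],
    [0,0,0],
  ],
  delta_rot=[
    [0,0,0],
    [0,0,0],
    [0,0,0],
    [0,0,0],
    [0,0,0],
  ],
  grip=0.4,
)

```text
time: 22.8
tool_pos: [403.9, 123.1, 3.1]
tcp_rot: [3.141, 0.0, 1.403]
contact_force: [-0.2, -0.2, 3.4]
grip_width: 59.3
finger_force: 30.0
```

```bash
python3 - <<'E'
from plan import *
p=get_obs()['tool_pos'];t=1.57+.066
plan([(p[0],p[1],125,t-.231,42),(604,235,125,t,42),(604,235,50,t,40),(604,235,9,t,20,None,2),(604,235,9,t,20,.82,3),(604,235,125,t,40)])
E
```

```text
now [403.9 123.1   3.1] [3.141 0.    1.403] t 22.8 w 59.3
{"offset": [[0.0, 0.0, -0.339], [0.0, 0.0, -0.677]], "delta_rot": [[0.0, 0.0, 0.0], [0.0, 0.0, 0.0]]}
{"offset": [[0.0, 0.0, -0.339], [0.2, 0.248, -0.339], [0.399, 0.496, -0.339], [0.599, 0.744, -0.339], [0.799, 0.992, -0.339]], "delta_rot": [[0.0, 0.0, 0.0], [0.0, 0.0, -0.006], [0.0, 0.0, -0.013], [0.0, 0.0, -0.019], [0.0, 0.0, -0.025]]}
{"offset": [[0.158, 0.277, 0.0], [0.317, 0.553, 0.0], [0.317, 0.553, 0.313], [0.317, 0.553, 0.625], [0.317, 0.553, 0.739], [0.317, 0.553, 0.853], [0.317, 0.553, 0.967], [0.317, 0.553, 0.967]], "delta_rot": [[0.0, 0.0, -0.006], [0.0, 0.0, -0.012], [0.0, 0.0, -0.012], [0.0, 0.0, -0.012], [0.0, 0.0, -0.012], [0.0, 0.0, -0.012], [0.0, 0.0, -0.012], [0.0, 0.0, -0.012]]}
{"offset": [[0.0, 0.0, 0.0]], "delta_rot": [[0.0, 0.0, 0.0]]}
{"offset": [[0.0, 0.0, 0.0], [0.0, 0.0, 0.0], [0.0, 0.0, 0.0], [0.0, 0.0, -0.322], [0.0, 0.0, -0.645], [0.0, 0.0, -0.967]], "delta_rot": [[0.0, 0.0, 0.0], [0.0, 0.0, 0.0], [0.0, 0.0, 0.0], [0.0, 0.0, 0.0], [0.0, 0.0, 0.0], [0.0, 0.0, 0.0]], "grip": 0.82}
```

send_rows(
  offset=[
    [0,0,-0.339],
    [0,0,-0.677],
  ],
  delta_rot=[
    [0,0,0],
    [0,0,0],
  ],
)

```text
time: 23.05
tool_pos: [403.3, 123.0, 84.7]
tcp_rot: [-3.14, 0.001, 1.403]
contact_force: [1.2, 0.2, -0.5]
grip_width: 59.9
finger_force: 30.0
```

send_rows(
  offset=[
    [0,0,-0.339],
    [0.2,0.248,-0.339],
    [0.4,0.496,-0.339],
    [0.6,0.744,-0.339],
    [0.8,0.992,-0.339],
  ],
  delta_rot=[
    [0,0,0],
    [0,0,-0.006],
    [0,0,-0.013],
    [0,0,-0.019],
    [0,0,-0.025],
  ],
)

```text
time: 23.68
tool_pos: [538.0, 198.4, 124.5]
tcp_rot: [-3.141, 0.0, 1.561]
contact_force: [-0.5, -0.8, 0.3]
grip_width: 59.9
finger_force: 30.0
```

send_rows(
  offset=[
    [0.158,0.277,0],
    [0.317,0.553,0],
    [0.317,0.553,0.313],
    [0.317,0.553,0.625],
    [0.317,0.553,0.739],
    [0.317,0.553,0.853],
    [0.317,0.553,0.967],
    [0.317,0.553,0.967],
  ],
  delta_rot=[
    [0,0,-0.006],
    [0,0,-0.012],
    [0,0,-0.012],
    [0,0,-0.012],
    [0,0,-0.012],
    [0,0,-0.012],
    [0,0,-0.012],
    [0,0,-0.012],
  ],
)

```text
time: 24.68
tool_pos: [604.2, 235.1, 8.7]
tcp_rot: [3.141, 0.0, 1.635]
contact_force: [-0.3, -0.5, -0.2]
grip_width: 60.0
finger_force: 30.0
```

send_rows(
  offset=[
    [0,0,0],
    [0,0,0],
    [0,0,0],
    [0,0,-0.322],
    [0,0,-0.645],
    [0,0,-0.967],
    [0,0,-0.967],
  ],
  delta_rot=[
    [0,0,0],
    [0,0,0],
    [0,0,0],
    [0,0,0],
    [0,0,0],
    [0,0,0],
    [0,0,0],
  ],
  grip=0.82,
)

```text
time: 25.55
tool_pos: [606.0, 235.7, 128.8]
tcp_rot: [3.134, -0.001, 1.635]
contact_force: [0.2, -1.0, -1.6]
grip_width: 75.1
finger_force: 0.0
```

```bash
python3 - <<'E'
from fit import *
from plan import plan
optics.capture('top');optics.capture('side')
q=fit('compass',(411.6,384,-.204)); fit('tub',(367,261,0)); fit('glue',(420,505,0))
x,y,t=411.5,384,-.21
plan([(x,y,125,t,45,.6),(x,y,40,t,42),(x,y,1.5,t,20,None,2)])
E
```

```text
compass ['side'] iou 0.81 x,y,yaw [411.6 384.1] -0.216
tub ['side'] iou 0.93 x,y,yaw [367.8 260.8] 0.076
glue ['top', 'side'] iou 0.82 x,y,yaw [430.2 506.2] -0.01
now [603.6 235.  123.7] [-3.14   0.     1.635] t 25.95 w 75.6
{"offset": [[0.112, -0.126, -0.001], [0.224, -0.253, -0.001], [0.336, -0.379, -0.002], [0.447, -0.506, -0.003], [0.559, -0.632, -0.004], [0.671, -0.759, -0.004], [0.783, -0.885, -0.005]], "delta_rot": [[0.0, 0.0, 0.024], [0.0, 0.0, 0.049], [0.0, 0.0, 0.073], [0.0, 0.0, 0.098], [0.0, 0.0, 0.122], [0.0, 0.0, 0.147], [0.0, 0.0, 0.171]], "grip": 0.6}
{"offset": [[-0.058, -0.159, -0.001], [-0.116, -0.317, -0.002], [-0.174, -0.476, -0.002], [-0.232, -0.634, -0.003], [-0.29, -0.793, -0.004], [-0.289, -0.793, 0.232], [-0.289, -0.793, 0.468], [-0.288, -0.792, 0.704]], "delta_rot": [[0.0, 0.0, 0.025], [0.0, 0.0, 0.049], [0.0, 0.0, 0.074], [0.0, 0.0, 0.098], [0.0, 0.0, 0.123], [0.0, 0.0, 0.123], [0.0, 0.0, 0.123], [0.0, 0.0, 0.123]]}
{"offset": [[0.0, 0.0, 0.161], [0.0, 0.0, 0.321], [0.0, 0.0, 0.321], [0.0, 0.0, 0.321]], "delta_rot": [[0.0, 0.0, 0.0], [0.0, 0.0, 0.0], [0.0, 0.0, 0.0], [0.0, 0.0, 0.0]]}
```

```bash
python3 - <<'E'
from plan import *
x,y,t=410,376,-.214
plan([(x,y,125,t,45,.62),(x,y,40,t,42),(x,y,1.5,t,20,None,2)])
E
```

```text
now [603.6 235.  123.7] [-3.14   0.     1.635] t 25.95 w 75.6
{"offset": [[0.106, -0.128, -0.001], [0.213, -0.256, -0.001], [0.319, -0.384, -0.002], [0.425, -0.511, -0.003], [0.532, -0.639, -0.004], [0.638, -0.767, -0.004], [0.745, -0.895, -0.005]], "delta_rot": [[0.0, 0.0, 0.025], [0.0, 0.0, 0.049], [0.0, 0.0, 0.074], [0.0, 0.0, 0.098], [0.0, 0.0, 0.123], [0.0, 0.0, 0.147], [0.0, 0.0, 0.172]], "grip": 0.62}
{"offset": [[-0.063, -0.154, -0.001], [-0.125, -0.308, -0.002], [-0.188, -0.462, -0.002], [-0.251, -0.616, -0.003], [-0.314, -0.77, -0.004], [-0.313, -0.77, 0.232], [-0.313, -0.769, 0.468], [-0.312, -0.769, 0.704]], "delta_rot": [[0.0, 0.0, 0.024], [0.0, 0.0, 0.049], [0.0, 0.0, 0.073], [0.0, 0.0, 0.098], [0.0, 0.0, 0.122], [0.0, 0.0, 0.122], [0.0, 0.0, 0.122], [0.0, 0.0, 0.122]]}
{"offset": [[0.0, 0.0, 0.161], [0.0, 0.0, 0.321], [0.0, 0.0, 0.321], [0.0, 0.0, 0.321]], "delta_rot": [[0.0, 0.0, 0.0], [0.0, 0.0, 0.0], [0.0, 0.0, 0.0], [0.0, 0.0, 0.0]]}
```

send_rows(
  offset=[
    [0.106,-0.128,0],
    [0.213,-0.256,0],
    [0.319,-0.384,0],
    [0.425,-0.511,0],
    [0.532,-0.639,0],
    [0.638,-0.767,0],
    [0.745,-0.895,0],
  ],
  delta_rot=[
    [0,0,0.025],
    [0,0,0.049],
    [0,0,0.074],
    [0,0,0.098],
    [0,0,0.123],
    [0,0,0.147],
    [0,0,0.172],
  ],
  grip=0.62,
)

```text
time: 26.82
tool_pos: [490.3, 317.7, 124.3]
tcp_rot: [-3.142, 0.001, 0.549]
contact_force: [-0.1, 0.1, -0.1]
grip_width: 56.9
finger_force: 0.0
```

send_rows(
  offset=[
    [-0.063,-0.154,0],
    [-0.125,-0.308,0],
    [-0.188,-0.462,0],
    [-0.251,-0.616,0],
    [-0.314,-0.77,0],
    [-0.313,-0.77,0.232],
    [-0.313,-0.769,0.468],
    [-0.312,-0.769,0.7],
  ],
  delta_rot=[
    [0,0,0.024],
    [0,0,0.049],
    [0,0,0.073],
    [0,0,0.098],
    [0,0,0.122],
    [0,0,0.122],
    [0,0,0.122],
    [0,0,0.122],
  ],
)

```text
time: 27.82
tool_pos: [410.4, 376.2, 39.7]
tcp_rot: [3.141, 0.0, -0.212]
contact_force: [1.1, 0.1, 0.3]
grip_width: 56.9
finger_force: 0.0
```

send_rows(
  offset=[
    [0,0,0.161],
    [0,0,0.321],
    [0,0,0.321],
    [0,0,0.321],
  ],
  delta_rot=[
    [0,0,0],
    [0,0,0],
    [0,0,0],
    [0,0,0],
  ],
)

```text
time: 28.32
tool_pos: [410.5, 376.1, 1.9]
tcp_rot: [3.141, 0.0, -0.212]
contact_force: [-0.3, -0.6, 0.1]
grip_width: 56.6
finger_force: 0.0
```

send_rows(
  offset=[
    [0,0,0],
    [0,0,0],
    [0,0,0],
    [0,0,0],
    [0,0,0],
    [0,0,0],
  ],
  delta_rot=[
    [0,0,0],
    [0,0,0],
    [0,0,0],
    [0,0,0],
    [0,0,0],
    [0,0,0],
  ],
  grip=0,
)

```text
time: 29.08
tool_pos: [410.7, 376.2, 2.4]
tcp_rot: [-3.141, -0.0, -0.212]
contact_force: [1.2, 1.5, 1.1]
grip_width: 18.0
finger_force: 30.0
```

```bash
python3 - <<'E'
from plan import *
p=get_obs()['tool_pos'];t=.066
x,y=599.5,306
plan([(p[0],p[1],125,-.214,42),(x,y,125,t,40),(x,y,50,t,40),(x,y,8,t,20,None,1),(x,y,8,t,20,.4,3),(x,y,125,t,40)])
E
```

```text
now [410.7 376.2   2.4] [-3.141 -0.    -0.212] t 29.07 w 18.0
{"offset": [[0.0, 0.0, -0.341], [0.0, 0.0, -0.681]], "delta_rot": [[0.0, 0.0, 0.0], [0.0, 0.0, 0.0]]}
{"offset": [[0.0, 0.0, -0.341], [0.277, 0.04, -0.341], [0.554, 0.08, -0.341], [0.831, 0.12, -0.341]], "delta_rot": [[0.0, 0.0, 0.0], [0.0, 0.0, -0.007], [0.0, 0.0, -0.015], [0.0, 0.0, -0.022]]}
{"offset": [[0.268, 0.078, 0.0], [0.537, 0.156, 0.0], [0.806, 0.234, 0.0], [0.806, 0.234, 0.313], [0.806, 0.234, 0.625], [0.806, 0.234, 0.742], [0.806, 0.234, 0.859], [0.806, 0.234, 0.975]], "delta_rot": [[0.0, 0.0, -0.007], [0.0, 0.0, -0.015], [0.0, 0.0, -0.022], [0.0, 0.0, -0.022], [0.0, 0.0, -0.022], [0.0, 0.0, -0.022], [0.0, 0.0, -0.022], [0.0, 0.0, -0.022]]}
{"offset": [[0.0, 0.0, 0.0]], "delta_rot": [[0.0, 0.0, 0.0]]}
{"offset": [[0.0, 0.0, 0.0], [0.0, 0.0, 0.0], [0.0, 0.0, 0.0], [0.0, 0.0, -0.325], [0.0, 0.0, -0.65], [0.0, 0.0, -0.975]], "delta_rot": [[0.0, 0.0, 0.0], [0.0, 0.0, 0.0], [0.0, 0.0, 0.0], [0.0, 0.0, 0.0], [0.0, 0.0, 0.0], [0.0, 0.0, 0.0]], "grip": 0.4}
```

send_rows(
  offset=[
    [0,0,-0.341],
    [0,0,-0.681],
  ],
  delta_rot=[
    [0,0,0],
    [0,0,0],
  ],
)

```text
time: 29.32
tool_pos: [410.2, 375.8, 84.4]
tcp_rot: [3.14, 0.001, -0.212]
contact_force: [1.2, -0.3, -0.8]
grip_width: 17.5
finger_force: 30.0
```

send_rows(
  offset=[
    [0,0,-0.341],
    [0.277,0.04,-0.341],
    [0.554,0.08,-0.341],
    [0.831,0.12,-0.341],
  ],
  delta_rot=[
    [0,0,0],
    [0,0,-0.007],
    [0,0,-0.015],
    [0,0,-0.022],
  ],
)

```text
time: 29.82
tool_pos: [505.8, 340.6, 124.9]
tcp_rot: [3.141, 0.0, -0.072]
contact_force: [-0.1, 0.3, -0.4]
grip_width: 17.5
finger_force: 30.0
```

send_rows(
  offset=[
    [0.268,0.078,0],
    [0.537,0.156,0],
    [0.806,0.234,0],
    [0.806,0.234,0.313],
    [0.806,0.234,0.625],
    [0.806,0.234,0.742],
    [0.806,0.234,0.859],
    [0.806,0.234,0.975],
  ],
  delta_rot=[
    [0,0,-0.007],
    [0,0,-0.015],
    [0,0,-0.022],
    [0,0,-0.022],
    [0,0,-0.022],
    [0,0,-0.022],
    [0,0,-0.022],
    [0,0,-0.022],
  ],
)

```text
time: 30.82
tool_pos: [600.2, 306.4, 8.4]
tcp_rot: [-3.141, -0.002, 0.065]
contact_force: [-0.0, 0.1, -0.8]
grip_width: 17.3
finger_force: 30.0
```

send_rows(
  offset=[
    [0,0,0],
    [0,0,0],
  ],
  delta_rot=[
    [0,0,0],
    [0,0,0],
  ],
)

```text
time: 31.08
tool_pos: [599.7, 306.1, 8.5]
tcp_rot: [-3.142, -0.001, 0.065]
contact_force: [-1.1, -0.3, -1.0]
grip_width: 17.9
finger_force: 30.0
```

send_rows(
  offset=[
    [0,0,0],
    [0,0,0],
    [0,0,0],
    [0,0,-0.325],
    [0,0,-0.65],
    [0,0,-0.975],
    [0,0,-0.975],
  ],
  delta_rot=[
    [0,0,0],
    [0,0,0],
    [0,0,0],
    [0,0,0],
    [0,0,0],
    [0,0,0],
    [0,0,0],
  ],
  grip=0.4,
)

```text
time: 31.95
tool_pos: [601.4, 306.8, 129.2]
tcp_rot: [-3.139, -0.007, 0.065]
contact_force: [-0.0, 0.7, -0.2]
grip_width: 36.6
finger_force: 0.0
```

```bash
python3 - <<'E'
from fit import *
from plan import plan
optics.capture('top');optics.capture('side')
q=fit('tub',(367,261,0))
x,y,t=q[0],q[1],.1
plan([(x,y,125,t,48,1),(x,y,50,t,42),(x,y,6,t,22,None,2)])
E
```

```text
tub ['side'] iou 0.95 x,y,yaw [367.9 260.8] 0.076
now [598.7 305.6 123.4] [3.141e+00 3.000e-03 6.400e-02] t 32.15 w 36.8
{"offset": [[-0.389, 0.05, -0.002], [-0.777, 0.1, -0.003]], "delta_rot": [[0.0, 0.0, -0.001], [0.0, 0.0, -0.002]], "grip": 1}
{"offset": [[-0.39, 0.045, -0.002], [-0.779, 0.09, -0.003]], "delta_rot": [[0.0, 0.0, -0.001], [0.0, 0.0, -0.003]]}
{"offset": [[-0.39, 0.037, -0.002], [-0.389, 0.037, 0.311], [-0.389, 0.037, 0.623], [-0.388, 0.037, 0.806], [-0.388, 0.037, 0.99], [-0.388, 0.037, 0.99], [-0.388, 0.037, 0.99]], "delta_rot": [[0.0, 0.0, -0.001], [0.0, 0.0, -0.001], [0.0, 0.0, -0.001], [0.0, 0.0, -0.001], [0.0, 0.0, -0.001], [0.0, 0.0, -0.001], [0.0, 0.0, -0.001]]}
```

send_rows(
  offset=[
    [-0.389,0.05,0],
    [-0.777,0.1,0],
  ],
  delta_rot=[
    [0,0,-0.001],
    [0,0,-0.002],
  ],
  grip=1,
)

```text
time: 32.4
tool_pos: [505.4, 287.3, 122.9]
tcp_rot: [3.141, 0.003, 0.077]
contact_force: [0.3, 0.2, 0.3]
grip_width: 52.2
finger_force: 0.0
```

send_rows(
  offset=[
    [-0.39,0.045,0],
    [-0.779,0.09,0],
  ],
  delta_rot=[
    [0,0,-0.001],
    [0,0,-0.003],
  ],
)

```text
time: 32.65
tool_pos: [412.6, 269.3, 123.7]
tcp_rot: [3.141, 0.002, 0.096]
contact_force: [0.5, -0.2, 1.2]
grip_width: 72.1
finger_force: 0.0
```

send_rows(
  offset=[
    [-0.39,0.037,0],
    [-0.389,0.037,0.311],
    [-0.389,0.037,0.623],
    [-0.388,0.037,0.8],
    [-0.388,0.037,0.98],
    [-0.388,0.037,0.98],
    [-0.388,0.037,0.98],
  ],
  delta_rot=[
    [0,0,-0.001],
    [0,0,-0.001],
    [0,0,-0.001],
    [0,0,-0.001],
    [0,0,-0.001],
    [0,0,-0.001],
    [0,0,-0.001],
  ],
)

```text
time: 33.52
tool_pos: [368.9, 261.1, 7.4]
tcp_rot: [3.141, 0.0, 0.102]
contact_force: [-0.4, 0.5, 0.4]
grip_width: 91.7
finger_force: 0.0
```

send_rows(
  offset=[
    [0,0,0],
    [0,0,0],
    [0,0,0],
    [0,0,0],
    [0,0,0],
    [0,0,0],
  ],
  delta_rot=[
    [0,0,0],
    [0,0,0],
    [0,0,0],
    [0,0,0],
    [0,0,0],
    [0,0,0],
  ],
  grip=0.3,
)

```text
time: 34.28
tool_pos: [368.9, 261.1, 7.4]
tcp_rot: [3.141, -0.0, 0.102]
contact_force: [-1.1, -0.7, 1.5]
grip_width: 49.2
finger_force: 30.0
```

```bash
python3 - <<'E'
from plan import *
p=get_obs()['tool_pos'];t=.074
x,y=619,-293
plan([(p[0],p[1],135,.1,42),(x,y,135,t,50),(x,y,55,t,40),(x,y,p[2]+6.5,t,20,None,2),(x,y,p[2]+6.5,t,20,.73,3),(x,y,130,t,40)])
E
```

```text
now [368.9 261.1   7.4] [ 3.141 -0.     0.102] t 34.27 w 49.2
{"offset": [[0.0, 0.0, -0.266], [0.0, 0.0, -0.532], [0.0, 0.0, -0.798]], "delta_rot": [[0.0, 0.0, 0.0], [0.0, 0.0, 0.0], [0.0, 0.0, 0.0]]}
{"offset": [[0.0, 0.0, -0.265], [0.123, 0.37, -0.265], [0.247, 0.74, -0.265]], "delta_rot": [[0.0, 0.0, 0.0], [0.0, 0.0, 0.001], [0.0, 0.0, 0.001]]}
{"offset": [[0.125, 0.368, 0.0], [0.251, 0.737, 0.0]], "delta_rot": [[0.0, 0.0, 0.0], [0.0, 0.0, 0.001]]}
{"offset": [[0.128, 0.369, 0.0], [0.255, 0.737, 0.0]], "delta_rot": [[0.0, 0.0, 0.0], [0.0, 0.0, 0.0]]}
{"offset": [[0.128, 0.368, 0.0], [0.256, 0.736, 0.0]], "delta_rot": [[0.0, 0.0, 0.001], [0.0, 0.0, 0.001]]}
{"offset": [[0.13, 0.367, 0.0], [0.261, 0.735, 0.0]], "delta_rot": [[0.0, 0.0, 0.0], [0.0, 0.0, 0.001]]}
{"offset": [[0.132, 0.366, 0.0], [0.265, 0.733, 0.0]], "delta_rot": [[0.0, 0.0, 0.0], [0.0, 0.0, 0.0]]}
{"offset": [[0.132, 0.366, 0.0], [0.132, 0.366, 0.333], [0.132, 0.366, 0.667], [0.132, 0.366, 0.781], [0.132, 0.366, 0.895]], "delta_rot": [[0.0, 0.0, 0.0], [0.0, 0.0, 0.0], [0.0, 0.0, 0.0], [0.0, 0.0, 0.0], [0.0, 0.0, 0.0]]}
{"offset": [[0.0, 0.0, 0.114], [0.0, 0.0, 0.114], [0.0, 0.0, 0.114]], "delta_rot": [[0.0, 0.0, 0.0], [0.0, 0.0, 0.0], [0.0, 0.0, 0.0]]}
{"offset": [[0.0, 0.0, 0.0], [0.0, 0.0, 0.0], [0.0, 0.0, 0.0], [0.0, 0.0, -0.322], [0.0, 0.0, -0.645], [0.0, 0.0, -0.967]], "delta_rot": [[0.0, 0.0, 0.0], [0.0, 0.0, 0.0], [0.0, 0.0, 0.0], [0.0, 0.0, 0.0], [0.0, 0.0, 0.0], [0.0, 0.0, 0.0]], "grip": 0.73}
```

send_rows(
  offset=[
    [0,0,-0.266],
    [0,0,-0.532],
    [0,0,-0.798],
  ],
  delta_rot=[
    [0,0,0],
    [0,0,0],
    [0,0,0],
  ],
)

```text
time: 34.65
tool_pos: [368.7, 261.0, 103.9]
tcp_rot: [3.141, 0.001, 0.102]
contact_force: [-0.0, 0.4, -0.8]
grip_width: 48.7
finger_force: 30.0
```

send_rows(
  offset=[
    [0,0,-0.265],
    [0.123,0.37,-0.265],
    [0.247,0.74,-0.265],
  ],
  delta_rot=[
    [0,0,0],
    [0,0,0.001],
    [0,0,0.001],
  ],
)

```text
time: 35.02
tool_pos: [407.8, 175.2, 135.3]
tcp_rot: [-3.142, -0.001, 0.098]
contact_force: [0.6, 0.3, -0.3]
grip_width: 49.0
finger_force: 30.0
```

send_rows(
  offset=[
    [0.125,0.368,0],
    [0.251,0.737,0],
  ],
  delta_rot=[
    [0,0,0],
    [0,0,0.001],
  ],
)

```text
time: 35.28
tool_pos: [446.2, 89.3, 134.8]
tcp_rot: [-3.142, 0.0, 0.09]
contact_force: [0.3, 0.7, -1.1]
grip_width: 48.8
finger_force: 30.0
```

send_rows(
  offset=[
    [0.128,0.369,0],
    [0.255,0.737,0],
  ],
  delta_rot=[
    [0,0,0],
    [0,0,0],
  ],
)

```text
time: 35.52
tool_pos: [484.6, 3.9, 134.7]
tcp_rot: [-3.141, 0.0, 0.089]
contact_force: [1.2, 0.9, 0.2]
grip_width: 49.0
finger_force: 30.0
```

send_rows(
  offset=[
    [0.128,0.368,0],
    [0.256,0.736,0],
  ],
  delta_rot=[
    [0,0,0.001],
    [0,0,0.001],
  ],
)

```text
time: 35.78
tool_pos: [523.1, -81.3, 134.7]
tcp_rot: [-3.141, 0.0, 0.083]
contact_force: [0.2, 0.2, -1.2]
grip_width: 49.1
finger_force: 30.0
```

send_rows(
  offset=[
    [0.13,0.367,0],
    [0.261,0.735,0],
  ],
  delta_rot=[
    [0,0,0],
    [0,0,0.001],
  ],
)

```text
time: 36.02
tool_pos: [561.6, -166.5, 134.6]
tcp_rot: [-3.141, 0.001, 0.077]
contact_force: [0.7, -0.2, -0.5]
grip_width: 49.0
finger_force: 30.0
```

send_rows(
  offset=[
    [0.132,0.366,0],
    [0.265,0.733,0],
  ],
  delta_rot=[
    [0,0,0],
    [0,0,0],
  ],
)

```text
time: 36.28
tool_pos: [600.1, -251.7, 134.5]
tcp_rot: [-3.141, 0.001, 0.077]
contact_force: [0.2, -0.0, 0.1]
grip_width: 49.1
finger_force: 30.0
```

send_rows(
  offset=[
    [0.132,0.366,0],
    [0.132,0.366,0.333],
    [0.132,0.366,0.667],
    [0.132,0.366,0.781],
    [0.132,0.366,0.895],
  ],
  delta_rot=[
    [0,0,0],
    [0,0,0],
    [0,0,0],
    [0,0,0],
    [0,0,0],
  ],
)

```text
time: 36.9
tool_pos: [619.5, -293.2, 27.7]
tcp_rot: [3.141, -0.001, 0.077]
contact_force: [0.6, 0.6, -0.5]
grip_width: 48.9
finger_force: 30.0
```

```bash
python3 -c "
from plan import *
plan([(619,-293,14,.074,20,None,2)])"
```

```text
now [ 619.5 -293.2   27.7] [ 3.141e+00 -1.000e-03  7.700e-02] t 36.9 w 48.9
{"offset": [[-0.004, -0.002, 0.114], [-0.004, -0.002, 0.114], [-0.004, -0.002, 0.114]], "delta_rot": [[0.0, 0.0, 0.001], [0.0, 0.0, 0.001], [0.0, 0.0, 0.001]]}
```

send_rows(
  offset=[
    [0,0,0.112],
    [0,0,0.112],
    [0,0,0.112],
  ],
  delta_rot=[
    [0,0,0],
    [0,0,0],
    [0,0,0],
  ],
)

```text
time: 37.28
tool_pos: [619.5, -293.2, 15.0]
tcp_rot: [3.141, -0.001, 0.077]
contact_force: [0.4, 0.2, -0.8]
grip_width: 48.8
finger_force: 30.0
```

send_rows(
  offset=[
    [0,0,0],
    [0,0,0],
    [0,0,0],
    [0,0,-0.32],
    [0,0,-0.64],
    [0,0,-0.96],
  ],
  delta_rot=[
    [0,0,0],
    [0,0,0],
    [0,0,0],
    [0,0,0],
    [0,0,0],
    [0,0,0],
  ],
  grip=0.73,
)

```text
time: 38.02
tool_pos: [618.9, -292.9, 130.5]
tcp_rot: [3.142, -0.0, 0.077]
contact_force: [0.5, -0.4, -0.6]
grip_width: 67.3
finger_force: 0.0
```

send_rows(
  offset=[
    [-0.3,0.3,-0.3],
    [-0.6,0.6,-0.6],
    [-0.9,0.9,-0.9],
    [-0.9,0.9,-0.9],
  ],
  delta_rot=[
    [0,0,0],
    [0,0,0],
    [0,0,0],
    [0,0,0],
  ],
)

```text
time: 38.52
tool_pos: [518.1, -413.0, 241.2]
tcp_rot: [3.135, -0.004, 0.072]
contact_force: [-0.3, -0.1, 0.6]
grip_width: 67.0
finger_force: 0.0
```

send_rows(
  offset=[
    [-0.3,0.2,0],
    [-0.6,0.4,0],
    [-0.9,0.6,0],
    [-0.9,0.6,0],
  ],
  delta_rot=[
    [0,0,0],
    [0,0,0],
    [0,0,0],
    [0,0,0],
  ],
)

```text
time: 39.02
tool_pos: [415.7, -490.0, 236.3]
tcp_rot: [-3.14, 0.001, 0.074]
contact_force: [-0.4, 0.1, -1.2]
grip_width: 66.7
finger_force: 0.0
```

```bash
python3 - <<'E'
from fit import *
from plan import plan
plan([])
a=save('top','top2');save('side','side2')
M['rest']=[bx(-75,75,-35,35,0,8)]
fit('rest',(637.4,7.8,.052),cams=('top',)); fit('rest',(637.4,7.8,.052))
M['scanner']=[bx(-75,65,-15,15,-13,13),np.array([(x,y,z) for y in(-31,31) for x,z in((60,13),(75,13),(106,-26),(82,-43),(55,-5))],float)]
fit('scanner',(637,8.5,.05),z=65); fit('scanner',(637,8.5,.05),z=65,cams=('top',)); fit('scanner',(637,8.5,.05),z=65,cams=('side',))
fit('tray_blue',(603.4,239.6,.066)); fit('tray_green',(615.5,-236,.074))
for c in('top','side'):
  for n in('scanner','scanner_window','rest_seat','rest'):
    print(c,n,[(round(d['confidence'],2),np.round(d['uv'],1).tolist()) for d in finder.pinpoint(n,c)[:2]])
cv2.imwrite('pics/crop2.png',cv2.resize(cv2.imread('pics/top2.png')[150:310,170:460],(798,440),interpolation=cv2.INTER_CUBIC))
E
```

```text
now [ 415.7 -490.   236.3] [-3.14e+00  1.00e-03  7.40e-02] t 39.02 w 66.7
rest ['top'] iou 0.57 x,y,yaw [636.2   8.1] 0.051
rest ['top', 'side'] iou 0.75 x,y,yaw [637.4   7.9] 0.051
scanner ['top', 'side'] iou 0.86 x,y,yaw [638.6   8.1] 0.05
scanner ['top'] iou 0.89 x,y,yaw [637.    7.6] 0.044
scanner ['side'] iou 0.84 x,y,yaw [638.8   9.8] 0.028
tray_blue ['top', 'side'] iou 0.8 x,y,yaw [605. 240.] 0.059
tray_green ['top', 'side'] iou 0.78 x,y,yaw [ 615.8 -236. ] 0.067
top scanner [(0.72, [316.8, 197.8]), (0.69, [229.1, 211.1])]
top scanner_window [(0.52, [310.3, 275.7])]
top rest_seat [(0.81, [319.5, 199.3])]
top rest [(0.82, [317.1, 205.0])]
side scanner [(0.77, [250.8, 243.0]), (0.19, [309.0, 159.8])]
side scanner_window []
side rest_seat [(0.93, [246.8, 244.3])]
side rest [(0.87, [255.2, 262.7]), (0.17, [248.4, 243.3])]
```

View pics/crop2.png

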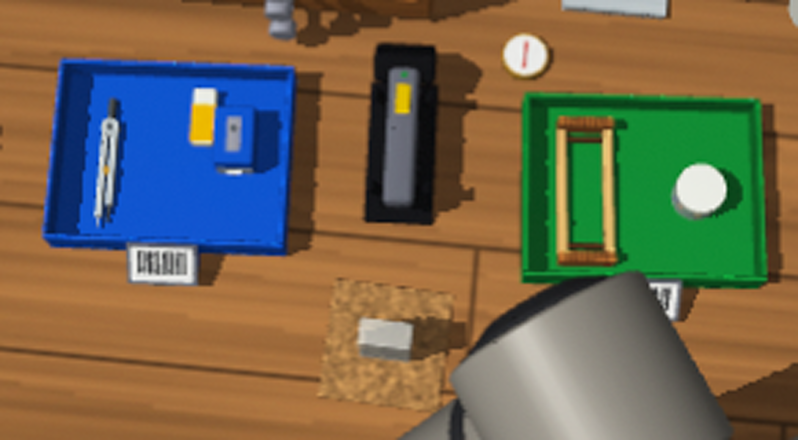

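View pics/side2.png

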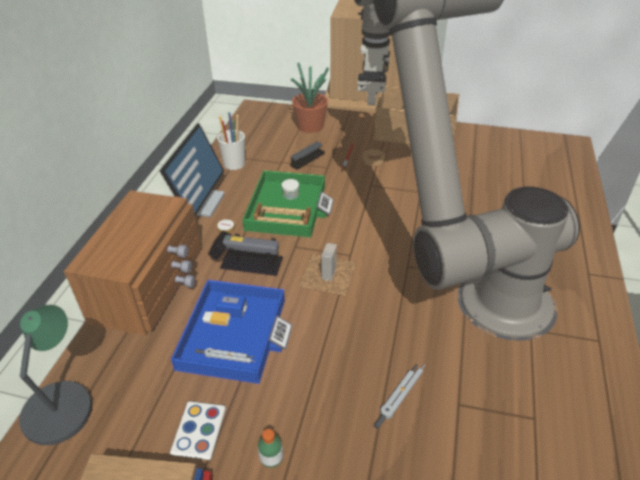

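The crop and side picture show the compass, eraser and sharpener in the blue tray and the loom and tub in the green tray. The block stands mid-mat at about crop (386,338), and the scanner lies in its rest. Everything is sorted, so I'll fetch the scanner.

```bash
python3 - <<'E'
from plan import *
x,y,t=637.5,8.2,.05
plan([(x,y,200,t,58,1.0),(x,y,90,t,40),(x,y,46,t,22,None,2)])
E
```

```text
now [ 417.4 -489.1  237.3] [3.141 0.    0.077] t 40.08 w 66.6
{"offset": [[0.215, -0.399, 0.031], [0.429, -0.798, 0.062]], "delta_rot": [[0.0, 0.0, 0.0], [0.0, 0.0, 0.001]], "grip": 1.0}
{"offset": [[0.213, -0.401, 0.031], [0.425, -0.801, 0.062]], "delta_rot": [[0.0, 0.0, 0.0], [0.0, 0.0, 0.001]]}
{"offset": [[0.209, -0.402, 0.031], [0.419, -0.804, 0.062]], "delta_rot": [[0.0, 0.0, 0.0], [0.0, 0.0, 0.001]]}
{"offset": [[0.207, -0.403, 0.031], [0.414, -0.806, 0.062]], "delta_rot": [[0.0, 0.0, 0.0], [0.0, 0.0, 0.0]]}
{"offset": [[0.208, -0.403, 0.031], [0.415, -0.806, 0.062], [0.415, -0.806, 0.368], [0.415, -0.806, 0.673], [0.415, -0.806, 0.979]], "delta_rot": [[0.0, 0.0, 0.001], [0.0, 0.0, 0.001], [0.0, 0.0, 0.001], [0.0, 0.0, 0.001], [0.0, 0.0, 0.001]]}
{"offset": [[0.0, 0.0, 0.183], [0.0, 0.0, 0.367], [0.0, 0.0, 0.367], [0.0, 0.0, 0.367]], "delta_rot": [[0.0, 0.0, 0.0], [0.0, 0.0, 0.0], [0.0, 0.0, 0.0], [0.0, 0.0, 0.0]]}
```

send_rows(
  offset=[
    [0.215,-0.399,0.031],
    [0.429,-0.798,0.062],
  ],
  delta_rot=[
    [0,0,0],
    [0,0,0.001],
  ],
  grip=1.0,
)

```text
time: 40.33
tool_pos: [461.6, -388.9, 229.6]
tcp_rot: [-3.142, -0.0, 0.069]
contact_force: [0.5, 0.4, -0.5]
grip_width: 82.5
finger_force: 0.0
```

send_rows(
  offset=[
    [0.213,-0.401,0.031],
    [0.425,-0.801,0.062],
  ],
  delta_rot=[
    [0,0,0],
    [0,0,0.001],
  ],
)

```text
time: 40.58
tool_pos: [506.0, -288.6, 222.5]
tcp_rot: [3.141, -0.0, 0.064]
contact_force: [0.2, -0.5, 0.1]
grip_width: 91.5
finger_force: 0.0
```

send_rows(
  offset=[
    [0.209,-0.402,0.031],
    [0.419,-0.804,0.062],
  ],
  delta_rot=[
    [0,0,0],
    [0,0,0.001],
  ],
)

```text
time: 40.83
tool_pos: [550.1, -189.0, 215.1]
tcp_rot: [3.141, -0.0, 0.058]
contact_force: [0.8, -0.2, -0.5]
grip_width: 91.7
finger_force: 0.0
```

send_rows(
  offset=[
    [0.207,-0.403,0.031],
    [0.414,-0.806,0.062],
  ],
  delta_rot=[
    [0,0,0],
    [0,0,0],
  ],
)

```text
time: 41.08
tool_pos: [594.1, -89.6, 207.6]
tcp_rot: [3.141, -0.0, 0.058]
contact_force: [1.1, -0.4, -0.8]
grip_width: 91.9
finger_force: 0.0
```

send_rows(
  offset=[
    [0.208,-0.403,0.031],
    [0.415,-0.806,0.062],
    [0.415,-0.806,0.062],
    [0.415,-0.806,0.062],
  ],
  delta_rot=[
    [0,0,0.001],
    [0,0,0.001],
    [0,0,0.001],
    [0,0,0.001],
  ],
)

```text
time: 41.58
tool_pos: [637.3, 8.0, 199.9]
tcp_rot: [3.141, 0.0, 0.052]
contact_force: [0.4, 0.1, 0.3]
grip_width: 91.7
finger_force: 0.0
```

```bash
python3 - <<'E'
from plan import *
x,y,t=637.5,8.2,.05
plan([(x,y,90,t,40),(x,y,46,t,22,None,2)])
E
```

```text
now [637.3   8.  199.9] [3.141 0.    0.052] t 41.58 w 91.7
{"offset": [[0.001, -0.001, 0.305], [0.001, -0.002, 0.611], [0.002, -0.002, 0.916]], "delta_rot": [[0.0, 0.0, 0.0], [0.0, 0.0, 0.0], [0.0, 0.0, 0.0]]}
{"offset": [[0.0, 0.0, 0.183], [0.0, -0.001, 0.367], [0.0, -0.001, 0.367], [0.0, -0.001, 0.367]], "delta_rot": [[0.0, 0.0, 0.0], [0.0, 0.0, 0.0], [0.0, 0.0, 0.0], [0.0, 0.0, 0.0]]}
```

send_rows(
  offset=[
    [0,0,0.305],
    [0,0,0.611],
    [0.002,-0.002,0.916],
  ],
  delta_rot=[
    [0,0,0],
    [0,0,0],
    [0,0,0],
  ],
)

```text
time: 41.95
tool_pos: [637.5, 6.4, 89.6]
tcp_rot: [3.141, -0.001, 0.049]
contact_force: [0.4, -0.1, 0.4]
grip_width: 91.8
finger_force: 0.0
```

send_rows(
  offset=[
    [0,0,0.183],
    [0,0,0.367],
    [0,0,0.367],
    [0,0,0.367],
  ],
  delta_rot=[
    [0,0,0],
    [0,0,0],
    [0,0,0],
    [0,0,0],
  ],
)

```text
time: 42.45
tool_pos: [638.3, 7.4, 47.3]
tcp_rot: [3.141, -0.001, 0.051]
contact_force: [0.5, 0.4, 0.6]
grip_width: 92.0
finger_force: 0.0
```

send_rows(
  offset=[
    [0,0,0],
    [0,0,0],
    [0,0,0],
    [0,0,0],
    [0,0,0],
    [0,0,0],
    [0,0,0],
    [0,0,0],
  ],
  delta_rot=[
    [0,0,0],
    [0,0,0],
    [0,0,0],
    [0,0,0],
    [0,0,0],
    [0,0,0],
    [0,0,0],
    [0,0,0],
  ],
  grip=0.1,
)

```text
time: 43.45
tool_pos: [637.8, 8.5, 46.1]
tcp_rot: [3.141, 0.0, 0.052]
contact_force: [-1.1, -0.1, -0.8]
grip_width: 29.8
finger_force: 30.0
```

```bash
python3 - <<'E'
from plan import *
p=get_obs()['tool_pos']; print(p, get_obs()['contact_force'])
plan([(p[0],p[1],160,.052,20),(470,100,160,.063,35),(363.1,224.6,160,.063,35),(363.1,224.6,94,.063,22)])
E
```

```text
[637.7709135    8.48016371  46.06819363] [-1.07038962 -0.08598079 -0.80684465]
now [637.8   8.5  46.1] [3.141 0.    0.052] t 43.45 w 29.8
{"offset": [[0.0, 0.0, -0.158], [0.0, 0.0, -0.316], [0.0, 0.0, -0.475], [0.0, 0.0, -0.633], [0.0, 0.0, -0.791], [0.0, 0.0, -0.949], [-0.226, -0.139, -0.949], [-0.452, -0.278, -0.949]], "delta_rot": [[0.0, 0.0, 0.0], [0.0, 0.0, 0.0], [0.0, 0.0, 0.0], [0.0, 0.0, 0.0], [0.0, 0.0, 0.0], [0.0, 0.0, 0.0], [0.0, 0.0, 0.0], [0.0, 0.0, -0.001]]}
{"offset": [[-0.225, -0.14, 0.0], [-0.451, -0.281, 0.0], [-0.676, -0.421, 0.0], [-0.901, -0.562, 0.0]], "delta_rot": [[0.0, 0.0, 0.0], [0.0, 0.0, 0.0], [0.0, 0.0, 0.0], [0.0, 0.0, -0.001]]}
{"offset": [[-0.165, -0.218, -0.001], [-0.329, -0.437, -0.001], [-0.493, -0.656, -0.001], [-0.658, -0.875, -0.001]], "delta_rot": [[0.0, 0.0, 0.0], [0.0, 0.0, 0.0], [0.0, 0.0, 0.0], [0.0, 0.0, 0.0]]}
{"offset": [[-0.164, -0.218, 0.0], [-0.164, -0.218, 0.184], [-0.164, -0.218, 0.367], [-0.164, -0.218, 0.55]], "delta_rot": [[0.0, 0.0, 0.0], [0.0, 0.0, 0.0], [0.0, 0.0, 0.0], [0.0, 0.0, 0.0]]}
```

send_rows(
  offset=[
    [0,0,-0.158],
    [0,0,-0.316],
    [0,0,-0.475],
    [0,0,-0.633],
    [0,0,-0.791],
    [0,0,-0.949],
    [-0.226,-0.139,-0.949],
    [-0.452,-0.278,-0.949],
  ],
  delta_rot=[
    [0,0,0],
    [0,0,0],
    [0,0,0],
    [0,0,0],
    [0,0,0],
    [0,0,0],
    [0,0,0],
    [0,0,-0.001],
  ],
)

```text
time: 44.45
tool_pos: [580.8, 39.2, 159.5]
tcp_rot: [-3.141, 0.001, 0.058]
contact_force: [0.2, 1.4, -2.9]
grip_width: 29.9
finger_force: 30.0
```

send_rows(
  offset=[
    [-0.225,-0.14,0],
    [-0.451,-0.281,0],
    [-0.676,-0.421,0],
    [-0.901,-0.562,0],
  ],
  delta_rot=[
    [0,0,0],
    [0,0,0],
    [0,0,0],
    [0,0,-0.001],
  ],
)

```text
time: 44.95
tool_pos: [468.7, 100.5, 159.7]
tcp_rot: [-3.142, 0.001, 0.064]
contact_force: [-0.1, 0.2, -2.0]
grip_width: 29.8
finger_force: 30.0
```

send_rows(
  offset=[
    [-0.165,-0.218,0],
    [-0.329,-0.437,0],
    [-0.493,-0.656,0],
    [-0.658,-0.875,0],
  ],
  delta_rot=[
    [0,0,0],
    [0,0,0],
    [0,0,0],
    [0,0,0],
  ],
)

```text
time: 45.45
tool_pos: [383.4, 200.4, 159.8]
tcp_rot: [3.141, 0.001, 0.064]
contact_force: [-0.2, 1.0, -2.8]
grip_width: 29.8
finger_force: 30.0
```

send_rows(
  offset=[
    [-0.164,-0.218,0],
    [-0.164,-0.218,0],
    [-0.164,-0.218,0],
  ],
  delta_rot=[
    [0,0,0],
    [0,0,0],
    [0,0,0],
  ],
)

```text
time: 45.82
tool_pos: [363.4, 224.4, 160.0]
tcp_rot: [3.141, -0.0, 0.065]
contact_force: [0.6, -1.0, -2.1]
grip_width: 29.8
finger_force: 30.0
```

```bash
python3 - <<'E'
from plan import *
plan([(363.1,224.6,94,.063,22,None,2)])
im=save('side','side3'); t=save('top','top3')
w=cv2.resize(im[220:400,190:430],(800,600),interpolation=cv2.INTER_CUBIC); cv2.imwrite('pics/c3.png',w[:,:,::-1])
E
```

```text
now [363.4 224.4 160. ] [ 3.141 -0.     0.065] t 45.83 w 29.8
{"offset": [[-0.001, -0.001, 0.183], [-0.002, -0.001, 0.366], [-0.002, -0.002, 0.55], [-0.002, -0.002, 0.55], [-0.002, -0.002, 0.55]], "delta_rot": [[0.0, 0.0, 0.0], [0.0, 0.0, 0.0], [0.0, 0.0, 0.0], [0.0, 0.0, 0.0], [0.0, 0.0, 0.0]]}
```

View pics/c3.png

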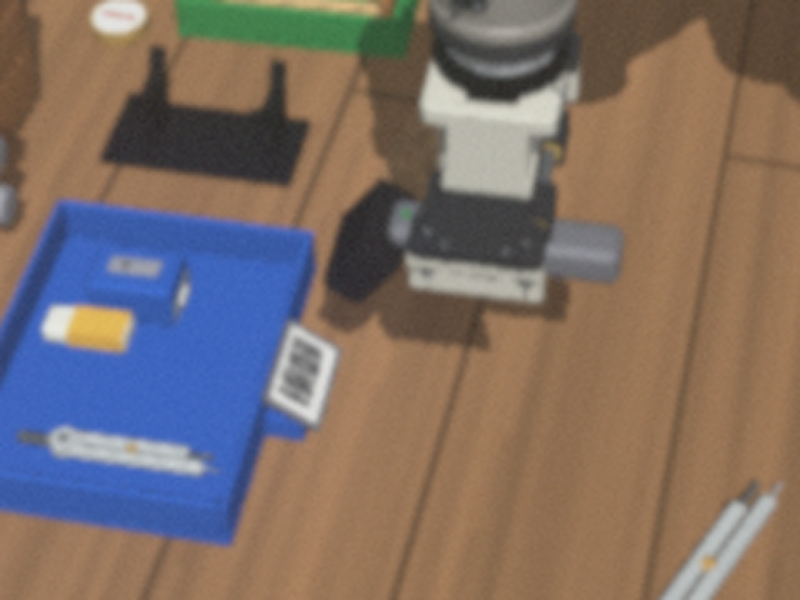

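The crop shows the scanner gripped level, its head toward the blue label at (303,375). I'll lower it to about 60 mm off the label and hold.

send_rows(
  offset=[
    [0,0,0.183],
    [0,0,0.366],
    [0,0,0.55],
    [0,0,0.55],
    [0,0,0.55],
  ],
  delta_rot=[
    [0,0,0],
    [0,0,0],
    [0,0,0],
    [0,0,0],
    [0,0,0],
  ],
)

```text
time: 46.55
tool_pos: [363.9, 224.5, 94.6]
tcp_rot: [-3.141, -0.001, 0.064]
contact_force: [-0.4, 0.2, -1.5]
grip_width: 29.8
finger_force: 30.0
```

send_rows(
  offset=[
    [0,0,0],
    [0,0,0],
    [0,0,0],
    [0,0,0],
    [0,0,0],
    [0,0,0],
    [0,0,0],
    [0,0,0],
  ],
  delta_rot=[
    [0,0,0],
    [0,0,0],
    [0,0,0],
    [0,0,0],
    [0,0,0],
    [0,0,0],
    [0,0,0],
    [0,0,0],
  ],
)

```text
time: 47.55
tool_pos: [363.1, 224.6, 93.9]
tcp_rot: [3.142, 0.0, 0.064]
contact_force: [-0.2, -0.8, -2.8]
grip_width: 29.9
finger_force: 30.0
```

send_rows(
  offset=[
    [0,0,0],
    [0,0,0],
    [0,0,0],
    [0,0,0],
    [0,0,0],
    [0,0,0],
    [0,0,0],
    [0,0,0],
  ],
  delta_rot=[
    [0,0,0],
    [0,0,0],
    [0,0,0],
    [0,0,0],
    [0,0,0],
    [0,0,0],
    [0,0,0],
    [0,0,0],
  ],
)

```text
time: 48.55
tool_pos: [363.1, 224.6, 93.9]
tcp_rot: [3.141, -0.0, 0.064]
contact_force: [0.9, -0.2, -2.5]
grip_width: 29.7
finger_force: 30.0
```

```bash
python3 - <<'E'
from fit import *
from plan import plan
im=save('side','side4'); t=save('top','top4')
print(finder.pinpoint('scanner_window','side')[:1],finder.pinpoint('label_blue','side')[:1],finder.pinpoint('scanner_window','top')[:1],finder.pinpoint('label_blue','top')[:1])
# predicted pixels of label centre & plate corners, window & handle ends
p=get_obs()['tool_pos']; yw=get_obs()['tcp_rot'][2]; Rz=R.from_euler('z',yw)
o=p+[0,0,19]; 
pts=np.vstack([o+Rz.apply([[92,0,-34],[-75,0,0],[65,0,0]]),[[489.2,232.6,30]]])
b=np.hstack([np.repeat(im[240:390,230:390],5,0).repeat(5,1)])[:,:,::-1].copy()
q=proj('side',pts); print(q.round(1))
for u in q: cv2.circle(b,tuple(int(v) for v in (u-[230,240])*5+2),5,(0,0,255),2)
b2=t[200:320,180:300].repeat(5,0).repeat(5,1)[:,:,::-1].copy()
for u in proj('top',pts): cv2.circle(b2,tuple(int(v) for v in (u-[180,200])*5+2),5,(0,0,255),2)
cv2.imwrite('pics/c4.png',cv2.resize(np.hstack([cv2.resize(b,(640,600)),b2]),(800,387)))
plan([(363.1,224.6,165,.063,22),(380,0,165,.065,38),(374.8,-253.1,165,.071,38),(374.8,-253.1,94,.071,22,None,2)])
E
```

```text
[{'uv': [234.2, 331.0], 'confidence': 0.41}] [{'uv': [281.1, 333.6], 'confidence': 0.6}] [{'uv': [491.0, 224.0], 'confidence': 0.26}] [{'uv': [228.4, 245.5], 'confidence': 0.79}]
[[296.1 318.9]
 [375.1 318. ]
 [308.1 309.8]
 [281.7 331.6]]
now [363.1 224.6  94. ] [3.142 0.    0.064] t 48.85 w 30.1
{"offset": [[0.0, 0.0, -0.148], [0.0, 0.0, -0.296], [0.0, 0.0, -0.444], [0.0, 0.0, -0.592], [0.003, 0.313, -0.592], [0.006, 0.626, -0.592], [0.01, 0.938, -0.592]], "delta_rot": [[0.0, 0.0, 0.0], [0.0, 0.0, 0.0], [0.0, 0.0, 0.0], [0.0, 0.0, 0.0], [0.0, 0.0, 0.0], [0.0, 0.0, 0.0], [0.0, 0.0, 0.0]]}
{"offset": [[0.003, 0.313, 0.0], [0.006, 0.626, 0.0], [0.01, 0.939, 0.0]], "delta_rot": [[0.0, 0.0, 0.0], [0.0, 0.0, 0.0], [0.0, 0.0, 0.0]]}
{"offset": [[-0.026, 0.3, 0.0], [-0.051, 0.6, 0.0], [-0.077, 0.901, 0.0]], "delta_rot": [[0.0, 0.0, 0.0], [0.0, 0.0, 0.0], [0.0, 0.0, 0.0]]}
{"offset": [[-0.026, 0.3, 0.0], [-0.051, 0.6, 0.0], [-0.077, 0.9, 0.0]], "delta_rot": [[0.0, 0.0, -0.001], [0.0, 0.0, -0.001], [0.0, 0.0, -0.001]]}
{"offset": [[-0.027, 0.301, 0.0], [-0.027, 0.301, 0.148], [-0.027, 0.301, 0.296], [-0.027, 0.301, 0.444], [-0.027, 0.301, 0.592], [-0.027, 0.301, 0.592], [-0.027, 0.301, 0.592]], "delta_rot": [[0.0, 0.0, 0.0], [0.0, 0.0, 0.0], [0.0, 0.0, 0.0], [0.0, 0.0, 0.0], [0.0, 0.0, 0.0], [0.0, 0.0, 0.0], [0.0, 0.0, 0.0]]}
```

View pics/c4.png

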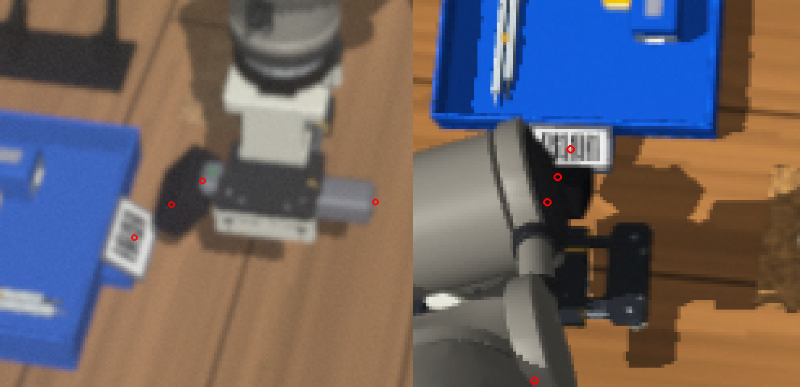

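The predicted label centre lands mid-label in both views, and the scanner head and handle end match. The scanner held still for over 2 s. Next is the green label.

send_rows(
  offset=[
    [0,0,-0.148],
    [0,0,-0.296],
    [0,0,-0.444],
    [0,0,-0.592],
    [0.003,0.313,-0.592],
    [0.006,0.626,-0.592],
    [0.01,0.938,-0.592],
  ],
  delta_rot=[
    [0,0,0],
    [0,0,0],
    [0,0,0],
    [0,0,0],
    [0,0,0],
    [0,0,0],
    [0,0,0],
  ],
)

```text
time: 49.72
tool_pos: [371.5, 111.3, 165.1]
tcp_rot: [3.141, -0.0, 0.065]
contact_force: [0.2, -0.6, -3.0]
grip_width: 29.8
finger_force: 30.0
```

send_rows(
  offset=[
    [0.003,0.313,0],
    [0.006,0.626,0],
    [0.01,0.939,0],
  ],
  delta_rot=[
    [0,0,0],
    [0,0,0],
    [0,0,0],
  ],
)

```text
time: 50.1
tool_pos: [380.0, -1.2, 165.1]
tcp_rot: [3.141, -0.0, 0.064]
contact_force: [1.2, -0.1, -2.4]
grip_width: 29.7
finger_force: 30.0
```

send_rows(
  offset=[
    [-0.026,0.3,0],
    [-0.051,0.6,0],
    [-0.077,0.9,0],
  ],
  delta_rot=[
    [0,0,0],
    [0,0,0],
    [0,0,0],
  ],
)

```text
time: 50.48
tool_pos: [377.6, -109.6, 165.1]
tcp_rot: [3.141, -0.0, 0.064]
contact_force: [0.2, 0.3, -2.7]
grip_width: 29.9
finger_force: 30.0
```

send_rows(
  offset=[
    [-0.026,0.3,0],
    [-0.051,0.6,0],
    [-0.077,0.9,0],
  ],
  delta_rot=[
    [0,0,-0.001],
    [0,0,-0.001],
    [0,0,-0.001],
  ],
)

```text
time: 50.85
tool_pos: [375.3, -218.0, 165.1]
tcp_rot: [3.141, -0.0, 0.071]
contact_force: [0.7, 0.3, -2.1]
grip_width: 29.6
finger_force: 30.0
```

send_rows(
  offset=[
    [-0.027,0.301,0],
    [-0.027,0.301,0.148],
    [-0.027,0.301,0.296],
    [-0.027,0.301,0.444],
    [-0.027,0.301,0.592],
    [-0.027,0.301,0.592],
    [-0.027,0.301,0.592],
  ],
  delta_rot=[
    [0,0,0],
    [0,0,0],
    [0,0,0],
    [0,0,0],
    [0,0,0],
    [0,0,0],
    [0,0,0],
  ],
)

```text
time: 51.72
tool_pos: [375.2, -253.3, 94.5]
tcp_rot: [3.141, -0.001, 0.071]
contact_force: [0.0, -0.5, -2.2]
grip_width: 29.9
finger_force: 30.0
```

```bash
python3 - <<'E'
from fit import *
from plan import plan
plan([(374.8,-253.1,94,.071,22,None,8)])
im=save('side','side5')
fit('tray_green',(615.6,-236,.071))
print(finder.pinpoint('label_green','side')[:1], proj('side',[500.9,-244.2,30]))
E
```

```text
now [ 375.2 -253.3   94.5] [ 3.141e+00 -1.000e-03  7.100e-02] t 51.73 w 29.9
{"offset": [[-0.003, -0.002, 0.005], [-0.003, -0.002, 0.005], [-0.003, -0.002, 0.005], [-0.003, -0.002, 0.005], [-0.003, -0.002, 0.005], [-0.003, -0.002, 0.005], [-0.003, -0.002, 0.005], [-0.003, -0.002, 0.005]], "delta_rot": [[0.0, 0.0, 0.0], [0.0, 0.0, 0.0], [0.0, 0.0, 0.0], [0.0, 0.0, 0.0], [0.0, 0.0, 0.0], [0.0, 0.0, 0.0], [0.0, 0.0, 0.0], [0.0, 0.0, 0.0]]}
{"offset": [[0.0, 0.0, 0.0]], "delta_rot": [[0.0, 0.0, 0.0]]}
tray_green ['top', 'side'] iou 0.76 x,y,yaw [ 615.5 -236.5] 0.07
[{'uv': [280.5, 332.3], 'confidence': 0.59}] [[325.45014463 202.27317715]]
```

send_rows(
  offset=[
    [0,0,0],
    [0,0,0],
    [0,0,0],
    [0,0,0],
    [0,0,0],
    [0,0,0],
    [0,0,0],
    [0,0,0],
  ],
  delta_rot=[
    [0,0,0],
    [0,0,0],
    [0,0,0],
    [0,0,0],
    [0,0,0],
    [0,0,0],
    [0,0,0],
    [0,0,0],
  ],
)

```text
time: 52.92
tool_pos: [374.8, -253.0, 94.0]
tcp_rot: [3.142, -0.0, 0.071]
contact_force: [-0.0, -0.4, -1.8]
grip_width: 30.0
finger_force: 30.0
```

send_rows(
  offset=[
    [0,0,0],
    [0,0,0],
    [0,0,0],
    [0,0,0],
    [0,0,0],
    [0,0,0],
    [0,0,0],
    [0,0,0],
  ],
  delta_rot=[
    [0,0,0],
    [0,0,0],
    [0,0,0],
    [0,0,0],
    [0,0,0],
    [0,0,0],
    [0,0,0],
    [0,0,0],
  ],
)

```text
time: 53.92
tool_pos: [374.8, -253.0, 94.0]
tcp_rot: [3.142, 0.0, 0.071]
contact_force: [0.2, -0.8, -2.4]
grip_width: 29.9
finger_force: 30.0
```

```bash
python3 - <<'E'
from fit import *
from plan import plan
im=save('side','side6'); t=save('top','top6')
p=get_obs()['tool_pos']; yw=get_obs()['tcp_rot'][2]; o=p+[0,0,19]
pts=np.vstack([o+R.from_euler('z',yw).apply([[92,0,-34],[-75,0,0],[65,0,0]]),[[500.9,-244.2,30]]])
def crop(c,im,x,y,w,h):
    b=im[y:y+h,x:x+w].repeat(5,0).repeat(5,1)[:,:,::-1].copy()
    for u in proj(c,pts): cv2.circle(b,tuple(int(v) for v in (u-[x,y])*5+2),5,(0,0,255),2)
    return b
cv2.imwrite('pics/c6.png',cv2.resize(np.hstack([crop('side',im,260,150,130,110),crop('top',t,350,220,110,110)]),(800,367)))
plan([(374.8,-253.1,165,.071,22),(530,-70,165,.06,38),(637.8,8.5,165,.052,35,None,2)])
E
```

```text
now [ 374.8 -253.    94. ] [3.142 0.    0.071] t 54.02 w 30.0
{"offset": [[0.0, 0.0, -0.148], [0.0, 0.0, -0.296], [0.0, 0.0, -0.444], [0.0, 0.001, -0.592], [0.199, -0.204, -0.592], [0.399, -0.408, -0.592], [0.599, -0.612, -0.592], [0.798, -0.817, -0.592]], "delta_rot": [[0.0, 0.0, 0.0], [0.0, 0.0, 0.0], [0.0, 0.0, 0.0], [0.0, 0.0, 0.0], [0.0, 0.0, 0.0], [0.0, 0.0, 0.0], [0.0, 0.0, 0.001], [0.0, 0.0, 0.001]]}
{"offset": [[0.199, -0.205, 0.0], [0.397, -0.411, 0.0], [0.596, -0.617, 0.0], [0.83, -0.765, 0.0]], "delta_rot": [[0.0, 0.0, 0.0], [0.0, 0.0, 0.0], [0.0, 0.0, 0.001], [0.0, 0.0, 0.001]]}
{"offset": [[0.234, -0.151, 0.0], [0.468, -0.301, 0.0], [0.702, -0.451, 0.0], [0.702, -0.451, 0.0], [0.702, -0.451, 0.0]], "delta_rot": [[0.0, 0.0, 0.0], [0.0, 0.0, 0.001], [0.0, 0.0, 0.001], [0.0, 0.0, 0.001], [0.0, 0.0, 0.001]]}
```

View pics/c6.png

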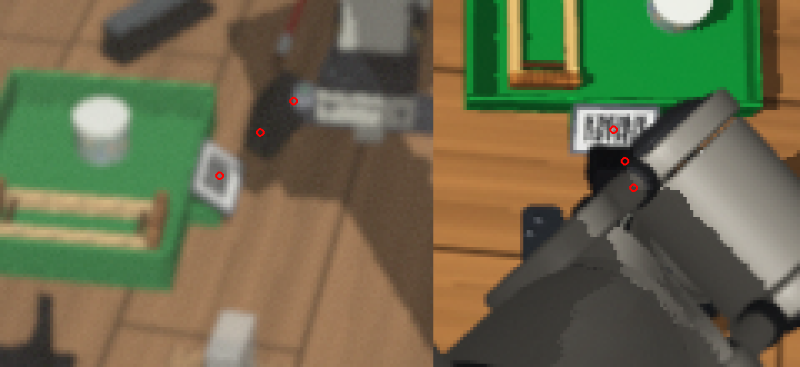

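The markers lie mid-label in both views (side (219,176), top (613,130)), with the head in front of it. Now I'll take the scanner back to its rest.

send_rows(
  offset=[
    [0,0,-0.148],
    [0,0,-0.296],
    [0,0,-0.444],
    [0,0.001,-0.592],
    [0.199,-0.204,-0.592],
    [0.399,-0.408,-0.592],
    [0.599,-0.612,-0.592],
    [0.798,-0.817,-0.592],
  ],
  delta_rot=[
    [0,0,0],
    [0,0,0],
    [0,0,0],
    [0,0,0],
    [0,0,0],
    [0,0,0],
    [0,0,0.001],
    [0,0,0.001],
  ],
)

```text
time: 55.02
tool_pos: [464.0, -147.6, 165.0]
tcp_rot: [3.141, 0.0, 0.064]
contact_force: [-0.1, -0.2, -2.2]
grip_width: 29.9
finger_force: 30.0
```

send_rows(
  offset=[
    [0.199,-0.205,0],
    [0.397,-0.411,0],
    [0.596,-0.617,0],
    [0.83,-0.765,0],
  ],
  delta_rot=[
    [0,0,0],
    [0,0,0],
    [0,0,0.001],
    [0,0,0.001],
  ],
)

```text
time: 55.52
tool_pos: [557.3, -49.2, 164.9]
tcp_rot: [-3.141, 0.001, 0.059]
contact_force: [0.7, -1.3, -2.7]
grip_width: 29.7
finger_force: 30.0
```

send_rows(
  offset=[
    [0.234,-0.151,0],
    [0.468,-0.301,0],
    [0.702,-0.451,0],
    [0.702,-0.451,0],
    [0.702,-0.451,0],
  ],
  delta_rot=[
    [0,0,0],
    [0,0,0.001],
    [0,0,0.001],
    [0,0,0.001],
    [0,0,0.001],
  ],
)

```text
time: 56.15
tool_pos: [637.1, 8.3, 164.4]
tcp_rot: [3.141, 0.002, 0.052]
contact_force: [-0.7, 0.2, -3.0]
grip_width: 29.8
finger_force: 30.0
```

```bash
python3 - <<'E'
from plan import plan
plan([(637.8,8.5,75,.052,25),(637.8,8.5,55,.052,10),(637.8,8.5,47,.052,4,None,3)])
E
```

```text
now [637.1   8.3 164.4] [3.141e+00 2.000e-03 5.200e-02] t 56.15 w 29.8
{"offset": [[0.002, 0.0, 0.186], [0.003, -0.001, 0.373], [0.005, -0.001, 0.559], [0.007, -0.002, 0.745], [0.007, -0.002, 0.829], [0.007, -0.002, 0.912], [0.007, -0.002, 0.945], [0.007, -0.002, 0.979]], "delta_rot": [[0.0, 0.0, 0.0], [0.0, 0.0, 0.0], [0.0, 0.0, 0.0], [0.0, 0.0, 0.0], [0.0, 0.0, 0.0], [0.0, 0.0, 0.0], [0.0, 0.0, 0.0], [0.0, 0.0, 0.0]]}
{"offset": [[0.0, 0.0, 0.0], [0.0, 0.0, 0.0], [0.0, 0.0, 0.0]], "delta_rot": [[0.0, 0.0, 0.0], [0.0, 0.0, 0.0], [0.0, 0.0, 0.0]]}
```

send_rows(
  offset=[
    [0,0,0.186],
    [0,0,0.373],
    [0,0,0.559],
    [0,0,0.745],
    [0,0,0.745],
    [0,0,0.745],
    [0,0,0.745],
  ],
  delta_rot=[
    [0,0,0],
    [0,0,0],
    [0,0,0],
    [0,0,0],
    [0,0,0],
    [0,0,0],
    [0,0,0],
  ],
)

```text
time: 57.02
tool_pos: [638.5, 8.2, 77.1]
tcp_rot: [3.141, -0.002, 0.052]
contact_force: [-0.6, -0.8, -1.6]
grip_width: 30.1
finger_force: 30.0
```

```bash
python3 - <<'E'
from plan import plan
plan([(637.8,8.5,55,.052,10),(637.8,8.5,46.8,.052,4,None,3)])
E
```

```text
now [638.5   8.2  77.1] [ 3.141e+00 -2.000e-03  5.200e-02] t 57.02 w 30.1
{"offset": [[-0.002, -0.001, 0.061], [-0.004, -0.002, 0.123], [-0.006, -0.003, 0.184], [-0.006, -0.003, 0.207], [-0.006, -0.003, 0.229], [-0.006, -0.003, 0.252], [-0.006, -0.003, 0.252], [-0.006, -0.003, 0.252]], "delta_rot": [[0.0, 0.0, 0.0], [0.0, 0.0, 0.0], [0.0, 0.0, 0.0], [0.0, 0.0, 0.0], [0.0, 0.0, 0.0], [0.0, 0.0, 0.0], [0.0, 0.0, 0.0], [0.0, 0.0, 0.0]]}
{"offset": [[0.0, 0.0, 0.0]], "delta_rot": [[0.0, 0.0, 0.0]]}
```

send_rows(
  offset=[
    [0,0,0.06],
    [0,0,0.12],
    [0,0,0.17],
    [0,0,0.2],
    [0,0,0.22],
    [0,0,0.235],
    [0,0,0.235],
    [0,0,0.235],
  ],
  delta_rot=[
    [0,0,0],
    [0,0,0],
    [0,0,0],
    [0,0,0],
    [0,0,0],
    [0,0,0],
    [0,0,0],
    [0,0,0],
  ],
)

```text
time: 58.02
tool_pos: [638.0, 8.5, 47.6]
tcp_rot: [3.141, -0.0, 0.052]
contact_force: [0.9, 0.2, -2.3]
grip_width: 30.0
finger_force: 30.0
```

send_rows(
  offset=[
    [0,0,0],
    [0,0,0],
  ],
  delta_rot=[
    [0,0,0],
    [0,0,0],
  ],
)

```text
time: 58.28
tool_pos: [637.9, 8.5, 47.5]
tcp_rot: [3.141, -0.0, 0.052]
contact_force: [-0.5, -0.2, -2.6]
grip_width: 29.5
finger_force: 30.0
```

send_rows(
  offset=[
    [0,0,0.006],
    [0,0,0.011],
    [0,0,0.011],
    [0,0,0.011],
  ],
  delta_rot=[
    [0,0,0],
    [0,0,0],
    [0,0,0],
    [0,0,0],
  ],
)

```text
time: 58.78
tool_pos: [637.8, 8.5, 46.1]
tcp_rot: [3.141, 0.0, 0.052]
contact_force: [-0.3, -0.1, -2.7]
grip_width: 30.1
finger_force: 30.0
```

send_rows(
  offset=[
    [0,0,0],
    [0,0,0],
    [0,0,0],
    [0,0,0],
    [0,0,0],
    [0,0,0],
    [0,0,0],
    [0,0,0],
  ],
  delta_rot=[
    [0,0,0],
    [0,0,0],
    [0,0,0],
    [0,0,0],
    [0,0,0],
    [0,0,0],
    [0,0,0],
    [0,0,0],
  ],
  grip=0.85,
)

```text
time: 59.78
tool_pos: [637.9, 8.5, 46.1]
tcp_rot: [3.142, -0.0, 0.052]
contact_force: [1.2, -0.2, -0.8]
grip_width: 78.1
finger_force: 0.0
```

send_rows(
  offset=[
    [0,0,-0.15],
    [0,0,-0.35],
    [0,0,-0.6],
    [0,0,-0.95],
    [0,0,-0.95],
  ],
  delta_rot=[
    [0,0,0],
    [0,0,0],
    [0,0,0],
    [0,0,0],
    [0,0,0],
  ],
)

```text
time: 60.4
tool_pos: [640.2, 8.3, 165.7]
tcp_rot: [3.14, -0.009, 0.052]
contact_force: [0.1, 0.2, -1.0]
grip_width: 78.4
finger_force: 0.0
```

send_rows(
  offset=[
    [-0.3,0.1,-0.3],
    [-0.6,0.4,-0.6],
    [-0.9,0.7,-0.6],
    [-0.9,1,-0.6],
    [-0.9,1,-0.6],
  ],
  delta_rot=[
    [0,0,0],
    [0,0,0],
    [0,0,0],
    [0,0,0],
    [0,0,0],
  ],
)

```text
time: 61.02
tool_pos: [535.7, -119.0, 232.4]
tcp_rot: [3.141, -0.0, 0.048]
contact_force: [-0.3, 0.3, -0.4]
grip_width: 78.5
finger_force: 0.0
```

send_rows(
  offset=[
    [-0.1,0.4,0],
    [-0.2,0.8,0],
    [-0.2,1,0],
    [-0.2,1,0],
  ],
  delta_rot=[
    [0,0,0],
    [0,0,0],
    [0,0,0],
    [0,0,0],
  ],
)

```text
time: 61.52
tool_pos: [518.7, -238.5, 231.7]
tcp_rot: [-3.141, 0.0, 0.05]
contact_force: [-0.2, 0.2, -0.2]
grip_width: 78.0
finger_force: 0.0
```

send_rows(
  offset=[
    [-0.1,0.4,0],
    [-0.2,0.8,0],
    [-0.2,1,0],
    [-0.2,1,0],
    [-0.2,1,0],
  ],
  delta_rot=[
    [0,0,0],
    [0,0,0],
    [0,0,0],
    [0,0,0],
    [0,0,0],
  ],
)

```text
time: 62.15
tool_pos: [501.4, -357.1, 232.0]
tcp_rot: [-3.14, 0.0, 0.054]
contact_force: [0.7, -1.0, 0.5]
grip_width: 78.0
finger_force: 0.0
```

```bash
python3 - <<'E'
from fit import *
im=save('side','side7'); t=save('top','top7')
M['scanner']=[bx(-75,65,-15,15,-13,13),np.array([(x,y,z) for y in(-31,31) for x,z in((60,13),(75,13),(106,-26),(82,-43),(55,-5))],float)]
fit('scanner',(637,8.5,.05),z=65); fit('block',(436,4,0),z=4)
b=np.hstack([cv2.resize(im[140:400,160:420],(400,400)),cv2.resize(t[150:320,160:460],(400,400))]); cv2.imwrite('pics/c7.png',b[:,:,::-1])
print(get_obs()['time'],get_obs()['tool_pos'])
E
```

```text
scanner ['top', 'side'] iou 0.89 x,y,yaw [638.2   8.6] 0.042
block ['side'] iou 0.88 x,y,yaw [435.   7.] 0.024
62.45 [ 501.01352117 -358.35815857  232.39873355]
```

View pics/c7.png

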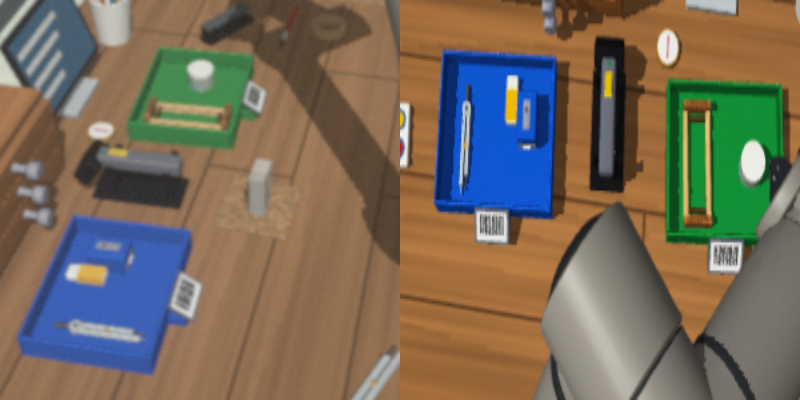

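The final picture shows the scanner back in its rest (side (135,160)), all five things in their trays and the block on the mat (260,185).

```bash
python3 -c "
from plant import ticket
print(ticket.close_job())"
```

```text
the job is handed in; nothing more can be done
None
```

Job handed in: block on the mat; compass, sharpener and eraser in the blue tray; loom and tub in the green (no spool was there); the scanner held about 2 s square to each label, blue first (I got no read signal to check), then laid back in its rest.

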